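Set the depth stop of the guitar-maker's jig on its setting block

ROBOT

A 6-joint arm with a two-finger parallel gripper is mounted at the origin on the work surface. World frame = base frame: x ahead of the robot, y to its left, z up, the work surface at z = 0. Lengths are in m, angles in degrees, forces in N, time in s.
With the tool pointing down it reaches from about 0.4 to 0.825 m from the base axis. Payload 7 kg.
Tool frame: the origin (TCP) lies at the very end of the fingers, on their centre line; the grasp point (between the pads) lies r.pinch_z behind it (r.pinch_z is the distance from the TCP to the grasp point, in m); z points along the fingers, y is the direction in which the jaws open and shut (so a half turn about z gives the same grasp; the last joint's range is limited). The gripper opens to 88 mm and grips with 3 to 60 N. Pads are 19 mm wide; open, the fingers measure 130 mm over their backs; the gripper's body (78 mm by 193 mm) begins 47 mm behind the grasp point.
Start: joints at [-54.941, 20.546, 0.682, 0, -70.136, -16.507], TCP at [0.215, -0.64, 0.227] pointing down, gripper open.
Joint ranges: [-176.03, 176.03], [-82.01, 121.73], [-58.28, 71.71], [-173.87, 95.51], [-174.79, -0.11], [-173.66, 173.66]. Speed limits (degrees/s): [136.94, 136.94, 172.46, 180, 180, 180].

INTERFACE

Orientations are given as [roll, pitch, yaw] about the fixed x, y, z axes, in that order (R = Rz(yaw) Ry(pitch) Rx(roll)).
In Python, from plant import r gives the robot as it stands. The module is installed in compiled form; this text tells all that it offers.
- The arm moves only by the tool servo_tool, never from a script. Its argument "steps" is a list of rows, each a list of 5 numbers: the finger opening in cm, from 0 to 8.76, then the shift along the tool's x, y, z in cm, then the turn about the tool's z in degrees. In form: [[fingers, x, y, z, spin], ...]. A call has 1 to 8 rows; each row shifts and turns the commanded pose from where the row before left it, along the tool's axes as they then stand; what a row does not reach is not made up. A row lasts 1/8 s, in which the tool goes at most 62.5 mm and 10.7 degrees, less where a joint would pass 70% of its speed; a pose out of reach is approached as far as the arm can. A call with a gripper value outside its range is refused whole. The fingers move at their own pace and stop on an object; "squeeze" is the grip in N (left out, the last holds). Time passes only in rows, so rows that do not move let the fingers close. It gives the time, the measured TCP pose, the force and the opening at its end, in the units of the state.
- r.get_state(): the state, without advancing time (a new reading comes with each control period).
- r.capture(name): name is "scene" or "top" or "wrist"; returns the picture (400x640x3 uint8, red, green, blue); there is no depth.
- r.calibration(name): a dict with "K" (3x3 intrinsics, pixels), "rvec" (rotation vector, rad) and "tvec" (3), from world to camera coordinates, as OpenCV has them; the wrist camera has in their place "tool_from_camera" (4x4, takes a point from camera to tool coordinates, whose origin is the TCP and whose axes are the flange's). Camera axes: x right, y down, z forward; pixel columns grow to the right and rows downward; lengths in m; the calibration is good to about 2 mm. A picture is of the moment at which its call begins: read the wrist's pose just before it. calibration takes no time and is no camera call.
- r.close_job(): hands the job in, once; it reports no verdict.
The state is a dict: "time_s": time; "joints": joint angles; "qd": joint speeds; "joint_torque": joint torques, N m; "tcp_pos": TCP position; "eef_rot": TCP orientation; "contact_force": force on the tool from outside, world axes, zero at the start; "moment": the same for the moment, N m; "gripper_width": finger opening in m.
Only numpy, scipy, OpenCV 4.12 (cv2) and the standard library are available. Lean on these libraries where they do the work, as an engineer would, in place of code of your own. Each camera call takes 0.05 s, during which the arm holds its last target.

TASK

Take the square-nosed driver with the pale wooden handle from the tool rack, fit it fully into the brass stop screw on the blue bridge of the jig, and turn the screw with it until the sprung foot just drags on the steel setting block beneath: slid to and fro by its red tab, the block should move with a light drag of about 4 N, neither loose nor nipped tight. Never jam the foot hard on the block, keep the fingers off the jig and its screw, and leave everything else where it is. Finish with the block at rest beneath the foot and the driver standing fully in the screw.

Things in the scene. Friction and masses are not known exactly. Their poses are not given: they have to be found in the camera images.
- jig: Fixed jig: plywood base 140 x 270 mm, slideway along its y under a blue bridge (116 mm in x, 50 in y, top 72 mm above the table). Origin: on the table, on the stop screw's vertical axis; z up. Slideway floor 18 mm above the table, from y = -170 to +90 mm; its side rails (outer faces x = +-25.5 mm, 33 mm between them) rise to 26 mm. Position and yaw (+-0.35 rad) vary.
- socket (a point): Centre of the mouth of the square socket in the brass stop screw's head, 104 mm above the table; z up, x and y parallel to the socket's sides; it turns with the screw. The socket is 11.2 mm square and 25 mm deep, in a head 26 mm square that stays at its height as it turns. A white mark on its flange shows its angle.
- screw (a joint): Angle of the stop screw in rad, growing clockwise seen from above (0: socket parallel to the jig). Starts between -0.15 and 0.15; range -0.6 to 3.2. Clockwise lowers the foot, 4.0 mm per rad. Friction (0.12 N m) holds it where it is left. The foot first touches the block at an angle that differs each time and is not measured, between 0.25 and 1.6.
- socket_floor (a point): Centre of the floor of the socket, 25 mm below its mouth; the driver's tip stands here when fully fitted.
- stem: Plunger in the bridge, on the screw's axis; it carries the round brass foot (14 mm diameter) below the bridge. The origin, hidden inside, rises and sinks with the screw but does not tell where the foot is: the foot's length varies by 5 mm and is not measured. The foot is sprung, 2.5 N per mm: each rad past first touch adds 10 N on the block (spring travel 9 mm); 18 N is a jam.
- block: Steel setting block: bar 30 x 180 x 14 mm, 0.3 kg, in the slideway, its middle 30 to 50 mm to the -y side of the screw, so the foot is above it. Origin: centre of its underside, axes parallel to the jig's. It may slide 20 mm along y either way. Friction about 0.35 (10% either way) on slideway and foot: the drag is about 0.7 times the foot's pressure plus 1 N for its weight (more if the hand presses down on it, less if it lifts).
- tab (a point): Centre of the red upright grip tab on the block's -y end, 70 mm from the block's origin: 16 mm (x) by 22 mm (y), from 14 to 54 mm above the block's underside; this point lies 36 mm above the underside (54 mm above the table). Grip it across x.
- driver_grip (a point): Middle of the driver's pale wooden handle, 24 mm square, 79 mm long; z up along the driver, x and y parallel to the flats of handle and nose. Tip 90 mm below this point; steel nose 46 mm long, 10 mm square, tapering to 7 mm over the last 4 mm; 0.12 kg. It stands upright in one of the rack's three holes, each time another; the neighbours 80 mm away have round red or black handles.
- driver_tip (a point): The tip of the driver's nose, on its axis.
- rack: Dark wooden tool rack 220 (x) x 60 (y) x 50 mm, fixed, with three square holes 12.5 mm wide and 40 mm deep at x = -80, 0 and 80 mm. The origin is the centre of its underside.
- reamer: Bystander in the rack: round red handle. Leave it alone.
- scriber: Bystander in the rack: thin black handle. Leave it alone.
- glue: Bystander: glue jar with a yellow cap.
- mallet: Bystander: hammer lying on the table.
- bridge_blank: Bystander: dark guitar-bridge blank lying on the table.
- sanding_block: Bystander: cork sanding block.
- tape: Bystander: roll of yellow tape.
Mind the look-alikes: they are no part of the job. There is more than one size of the part that bears driver_grip; the job needs the middle-sized.

How it is judged (in metres and radians):
On the way, in this order (a step that is already met when the one before it is completed fails the run):
1. the driver is fully fitted in the screw's socket (distance between driver_tip and socket_floor below 0.005 m and angle between driver_tip's own z axis and vertical below 0.12 rad), for 0.2 s.
2. the block is slid beneath the foot while it drags lightly (foot pressure 2.5 to 7 N) (contact force between stem and block between 2.5 and 7 N and linear speed of block above 0.003 m/s), for 0.2 s.
At the end, for the whole second after the job is handed in: The foot presses on the setting block with 2.5 to 7 N, the block lies flat in the slideway beneath it at rest, and the driver stands upright in the screw's socket, its tip within 6 mm of the floor (contact force between stem and block between 2.5 and 7 N and linear speed of block below 0.01 m/s and angle between block's own z axis and vertical below 0.05 rad and distance between driver_tip and socket_floor below 0.006 m and angle between driver_tip's own z axis and vertical below 0.15 rad); the robot touches nothing.
It fails at once if the foot is jammed on the block with more than 18 N (contact force between stem and block above 18 N).
It fails at once if the fingers press on the jig or its screw with more than 8 N (contact force between the fingers and jig above 8 N).
It fails at once if a bystander is moved by more than 30 mm (distance of any of reamer, scriber, glue, mallet, bridge_blank, sanding_block, tape from where it was at the start of the episode above 0.03 m).
It also fails if it takes over 72 s, if anything falls off the work surface, if the arm or the gripper's body presses on something with over 40 N, if the wrist force passes 120 N, or if a joint passes its speed limit or range.

## Working session

There is one attempt and no reset: what is moved stays moved. The work goes in short steps, Python scripts to look and compute and a tool call to move; the robot and the scene stay as the last step left them, time stands still between calls to the robot, and variables do not carry over. Pictures are saved under pics/ and viewed, and the job is handed in when it is done.

Besides the shell and the picture viewer there is one more tool, called after "Request:" as name(argument=value, ...), one argument or row to a line, values as JSON. servo_tool: Moves the arm, as the interface text tells. Its arguments: {"type":"object","properties":{"steps":{"type":"array","items":{"type":"array","items":{"type":"number"}}},"squeeze":{"type":"number"}},"required":["steps"]}

```bash
mkdir -p pics; python3 - <<'E'
from plant import r
import cv2,numpy as np
print(r.get_state(), r.pinch_z)
for n in ["scene","top","wrist"]:
    im=r.capture(n); cv2.imwrite(f"pics/{n}0.png",im[:,:,::-1]); print(n,r.calibration(n))
E
```

```text
{'time_s': 0.0, 'joints': array([-5.49431659e+01,  2.05902115e+01,  6.34181968e-01, -1.95918532e-02,
       -7.01365260e+01, -1.65077603e+01]), 'qd': array([-0.11367924,  0.00959111, -0.06506507, -0.00454738, -0.02044285,
        0.01845707]), 'joint_torque': array([ 1.39874439e-03, -5.82722354e+01,  2.93060035e+01,  6.99756235e+00,
        7.08594176e-03, -2.12913192e-04]), 'tcp_pos': array([ 0.21455353, -0.63947674,  0.22564127]), 'eef_rot': array([ 1.79906026e+02, -8.64312280e-03, -1.61457591e+02]), 'contact_force': array([ 0.23063879, -0.66753877, -0.99462384]), 'moment': array([0.0495698 , 0.0238333 , 0.00345773]), 'gripper_width': 0.08807771574104056} 0.0188
scene {'K': array([[515.13148697,   0.        , 325.14800412],
       [  0.        , 515.13148697, 203.35438101],
       [  0.        ,   0.        ,   1.        ]]), 'rvec': array([ 1.40773   ,  2.09249247, -0.90610909]), 'tvec': array([ 0.1977828 , -0.26655368,  1.81588313])}
top {'K': array([[478.38716122,   0.        , 323.9667496 ],
       [  0.        , 478.38716122, 201.58885794],
       [  0.        ,   0.        ,   1.        ]]), 'rvec': array([ 2.15676635, -2.16426888,  0.12902462]), 'tvec': array([-0.01587519,  0.54229063,  1.40288874])}
wrist {'K': array([[305.14545592,   0.        , 321.31385397],
       [  0.        , 305.14545592, 199.60036123],
       [  0.        ,   0.        ,   1.        ]]), 'tool_from_camera': array([[-3.05374051e-04, -9.68896665e-01, -2.47465469e-01,
         6.61532227e-02],
       [ 9.99999531e-01, -5.23423484e-04,  8.15343493e-04,
         2.54838793e-04],
       [-9.19512830e-04, -2.47465104e-01,  9.68896370e-01,
        -1.57071135e-01],
       [ 0.00000000e+00,  0.00000000e+00,  0.00000000e+00,
         1.00000000e+00]])}
```

View pics/scene0.png

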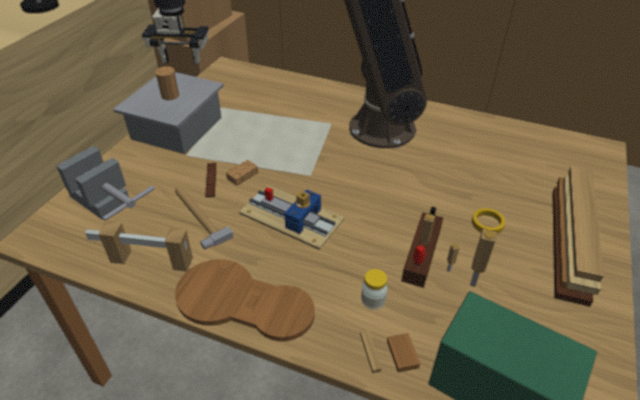

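View pics/top0.png

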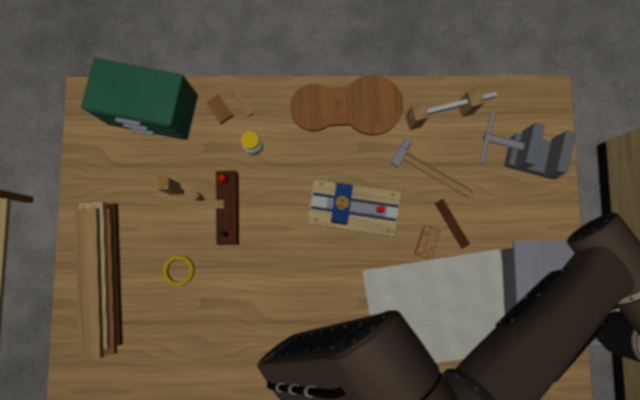

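View pics/wrist0.png

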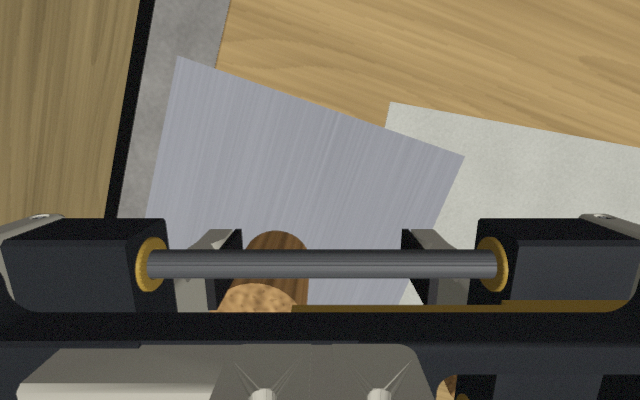

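```bash
cat > h.py <<'E'
import cv2,numpy as np
from scipy.spatial.transform import Rotation as R
from plant import r
def cam(n,st=None):
    c=r.calibration(n)
    if n!="wrist":
        Rm=cv2.Rodrigues(c["rvec"])[0]; return c["K"],Rm.T,-Rm.T@c["tvec"]
    T=c["tool_from_camera"]; Rt=R.from_euler("xyz",st["eef_rot"],degrees=True).as_matrix()
    return c["K"],Rt@T[:3,:3],st["tcp_pos"]+Rt@T[:3,3]
def ray(C,px):
    K,Rw,o=C; d=Rw@np.linalg.solve(K,np.array([px[0],px[1],1.])); return o,d/np.linalg.norm(d)
def plane(C,px,z):
    o,d=ray(C,px); return o+d*(z-o[2])/d[2]
def tri(rs):
    A=sum(np.eye(3)-np.outer(d,d) for o,d in rs); b=sum((np.eye(3)-np.outer(d,d))@o for o,d in rs)
    p=np.linalg.solve(A,b); return p,[np.linalg.norm((np.eye(3)-np.outer(d,d))@(p-o))*1000 for o,d in rs]
def proj(C,p):
    K,Rw,o=C; q=K@(Rw.T@(np.asarray(p)-o)); return q[:2]/q[2]
E
python3 - <<'E'
import cv2
a=cv2.imread("pics/top0.png");s=cv2.imread("pics/scene0.png")
cv2.imwrite("pics/t_jig.png",cv2.resize(a[160:260,300:420],None,fx=6,fy=6,interpolation=cv2.INTER_CUBIC))
cv2.imwrite("pics/t_rack.png",cv2.resize(a[160:250,150:250],None,fx=6,fy=6,interpolation=cv2.INTER_CUBIC))
cv2.imwrite("pics/s_jig.png",cv2.resize(s[170:260,230:360],None,fx=6,fy=6,interpolation=cv2.INTER_CUBIC))
cv2.imwrite("pics/s_rack.png",cv2.resize(s[190:290,390:510],None,fx=6,fy=6,interpolation=cv2.INTER_CUBIC))
E
```

```text
(no output)
```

View pics/t_jig.png

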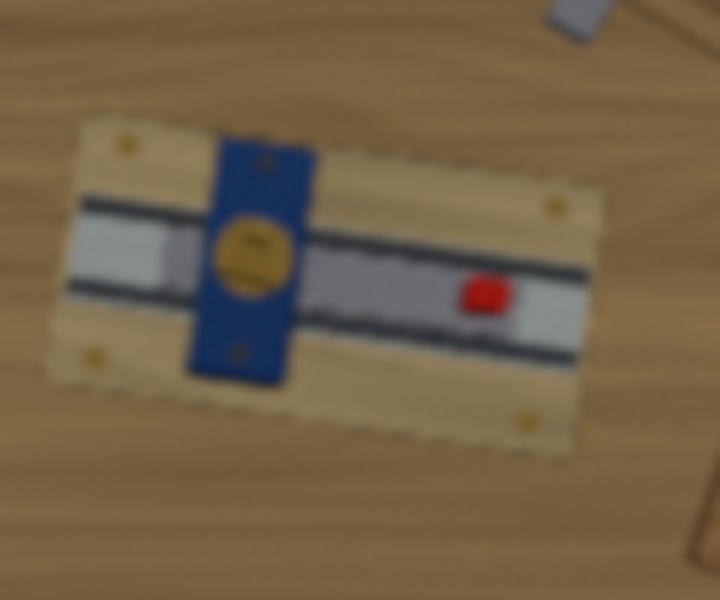

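View pics/t_rack.png

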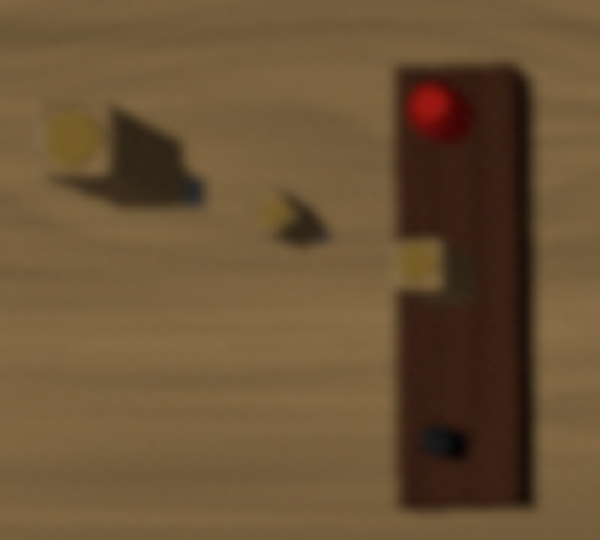

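View pics/s_jig.png

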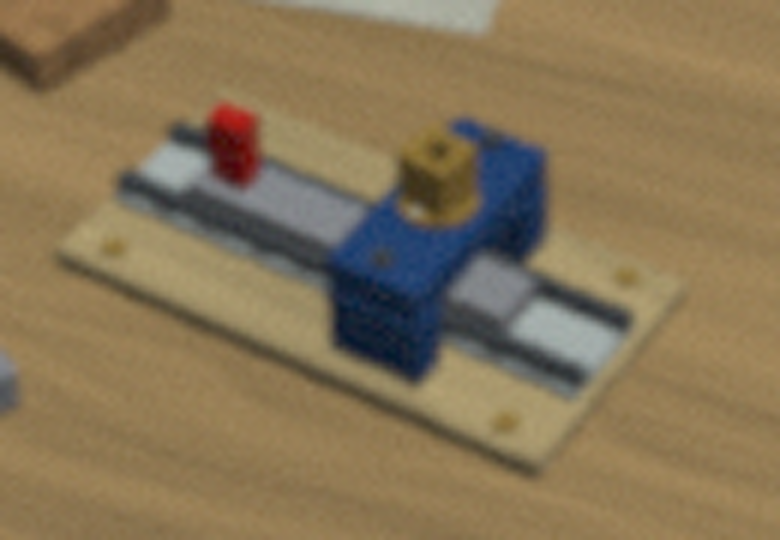

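View pics/s_rack.png

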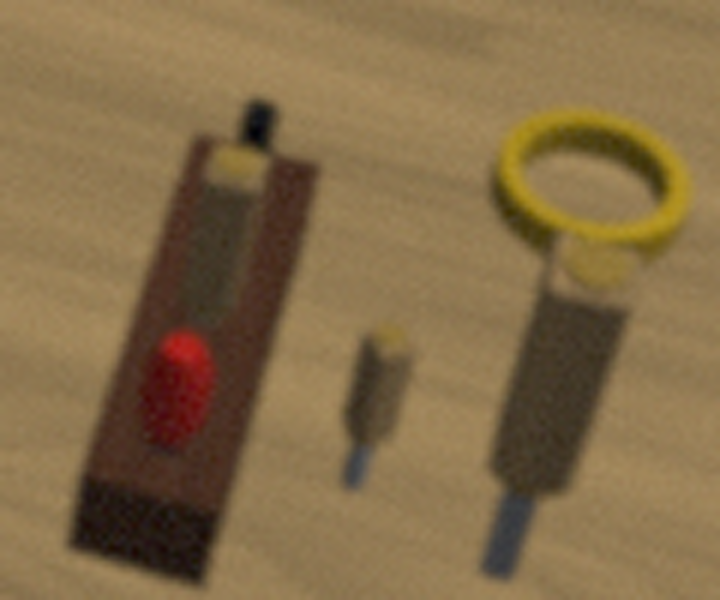

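```bash
python3 - <<'E'
from h import *
T=cam("top");S=cam("scene");print(T[2],S[2])
for n,a,b in [("drv",(219.6,203.6),(429.1,216.6)),("head",(342.3,199.6),(302.4,194.6)),("tab",(380.5,208.5),(268.6,188.5)),("red",(221.5,177),(419.8,246))]:
    p,e=tri([ray(T,a),ray(S,b)]);print(n,p.round(4),np.round(e,1))
def tc(p,z): return plane(T,(300+(p[0]+.5)/6-.5,160+(p[1]+.5)/6-.5),z)
c=[tc(p,.012) for p in [(83,117),(605,190),(572,455),(45,378)]]
for q in c: print(q.round(4))
print("edges",[np.linalg.norm(c[i]-c[i-1]).round(4) for i in range(4)])
for i,j in((0,1),(3,2)): 
    d=c[j]-c[i]; print("-y dir ang",np.degrees(np.arctan2(d[1],d[0])))
b=[tc(p,.072) for p in [(221,138),(318,150),(285,385),(188,374)]]; print("bridge",np.mean(b,0),[np.linalg.norm(b[i]-b[i-1]).round(4) for i in range(4)])
for i,j in((0,3),(1,2)): 
    d=b[j]-b[i]; print("x dir ang",np.degrees(np.arctan2(d[1],d[0])))
# rack
def rc(p,z): return plane(T,(150+(p[0]+.5)/6-.5,160+(p[1]+.5)/6-.5),z)
k=[rc(p,.05) for p in [(398,66),(515,66),(522,505),(402,505)]]; print("rack",np.round(k,4),np.mean(k,0))
E
```

```text
[ 0.37234135 -0.01655198  1.45722885] [1.4837598  0.36945662 1.0341949 ]
drv [0.5247 0.2742 0.1367] [1.9 1.9]
head [ 0.5382 -0.0676  0.1049] [2.5 2.5]
tab [ 0.5163 -0.1812  0.071 ] [1.2 1.2]
red [0.6046 0.2755 0.1092] [0.9 0.9]
[0.6141 0.0143 0.012 ]
[ 0.5756 -0.2511  0.012 ]
[ 0.4411 -0.2315  0.012 ]
[0.4808 0.0335 0.012 ]
edges [np.float64(0.1347), np.float64(0.2681), np.float64(0.1359), np.float64(0.268)]
-y dir ang -98.2547979389884
-y dir ang -98.5214756684316
bridge [ 0.53283855 -0.06958179  0.072     ] [np.float64(0.1166), np.float64(0.0477), np.float64(0.1161), np.float64(0.0472)]
x dir ang 171.7585705756927
x dir ang 171.49694596936843
rack [[0.6344 0.3045 0.05  ]
 [0.6342 0.2463 0.05  ]
 [0.4165 0.2388 0.05  ]
 [0.4167 0.2975 0.05  ]] [0.52548426 0.27176859 0.05      ]
```

```bash
cat >> h.py <<'E'
def rows(target,yaw,n,st=None,spin_dir=None):
    """n rows, constant spin; prints x,y,z cm per row, spin deg"""
    st=st or r.get_state(); p=np.array(st["tcp_pos"]); y0=st["eef_rot"][2]
    sp=-(yaw-y0)
    if spin_dir is None: sp=(sp+180)%360-180
    elif spin_dir<0: sp=-((-sp)%360)
    else: sp=sp%360
    d=(np.array(target)-p)/n
    for i in range(n):
        a=np.radians(y0-sp*i/n); x=np.array([np.cos(a),np.sin(a),0]); yv=np.array([np.sin(a),-np.cos(a),0])
        print([round(100*d@x,2),round(100*d@yv,2),round(-100*d[2],2),round(sp/n,2)])
E
python3 - <<'E'
from h import *
st=r.get_state()
st2=dict(st); st2["tcp_pos"]=np.array([.2146,-.6395,.3456])
rows([.45,-.07,.32],-8.4,16,st2,spin_dir=-1)
E
```

```text
[np.float64(-2.53), np.float64(2.91), np.float64(0.16), np.float64(-9.57)]
[np.float64(-2.98), np.float64(2.45), np.float64(0.16), np.float64(-9.57)]
[np.float64(-3.34), np.float64(1.92), np.float64(0.16), np.float64(-9.57)]
[np.float64(-3.61), np.float64(1.34), np.float64(0.16), np.float64(-9.57)]
[np.float64(-3.78), np.float64(0.72), np.float64(0.16), np.float64(-9.57)]
[np.float64(-3.85), np.float64(0.08), np.float64(0.16), np.float64(-9.57)]
[np.float64(-3.81), np.float64(-0.56), np.float64(0.16), np.float64(-9.57)]
[np.float64(-3.66), np.float64(-1.19), np.float64(0.16), np.float64(-9.57)]
[np.float64(-3.42), np.float64(-1.78), np.float64(0.16), np.float64(-9.57)]
[np.float64(-3.07), np.float64(-2.32), np.float64(0.16), np.float64(-9.57)]
[np.float64(-2.64), np.float64(-2.8), np.float64(0.16), np.float64(-9.57)]
[np.float64(-2.14), np.float64(-3.2), np.float64(0.16), np.float64(-9.57)]
[np.float64(-1.58), np.float64(-3.51), np.float64(0.16), np.float64(-9.57)]
[np.float64(-0.97), np.float64(-3.73), np.float64(0.16), np.float64(-9.57)]
[np.float64(-0.34), np.float64(-3.84), np.float64(0.16), np.float64(-9.57)]
[np.float64(0.3), np.float64(-3.84), np.float64(0.16), np.float64(-9.57)]
```

Request:
servo_tool(
  steps=[
    [8.7,0,0,-4,0],
    [8.7,0,0,-4,0],
    [8.7,0,0,-4,0],
  ],
)

```text
time_s: 0.52
tcp_pos: [0.2147, -0.6397, 0.3475]
eef_rot: [180.0, -0.0, -161.4]
contact_force: [-0.1, -0.4, -0.0]
gripper_width: 0.0866
```

Request:
servo_tool(
  steps=[
    [8.7,-2.5,2.9,0.2,-9.6],
    [8.7,-3.0,2.4,0.2,-9.6],
    [8.7,-3.3,1.9,0.2,-9.6],
    [8.7,-3.6,1.3,0.2,-9.6],
    [8.7,-3.8,0.7,0.2,-9.6],
    [8.7,-3.8,0.1,0.2,-9.6],
    [8.7,-3.8,-0.6,0.2,-9.6],
    [8.7,-3.7,-1.2,0.2,-9.6],
  ],
)

```text
time_s: 1.52
tcp_pos: [0.3325, -0.355, 0.3304]
eef_rot: [180.0, 0.0, -84.3]
contact_force: [0.4, -1.1, 0.1]
gripper_width: 0.0867
```

Request:
servo_tool(
  steps=[
    [8.7,-3.4,-1.8,0.2,-9.6],
    [8.7,-3.1,-2.3,0.2,-9.6],
    [8.7,-2.6,-2.8,0.2,-9.6],
    [8.7,-2.1,-3.2,0.2,-9.6],
    [8.7,-1.6,-3.5,0.2,-9.6],
    [8.7,-1.0,-3.7,0.2,-9.6],
    [8.7,-0.3,-3.8,0.2,-9.6],
    [8.7,0.3,-3.8,0.2,-9.6],
  ],
)

```text
time_s: 2.52
tcp_pos: [0.4479, -0.071, 0.3145]
eef_rot: [-180.0, -0.0, -7.5]
contact_force: [1.1, -0.1, 0.9]
gripper_width: 0.0871
```

Request:
servo_tool(
  steps=[
    [8.7,0,0,0,0],
    [8.7,0,0,0,0],
  ],
)

```text
time_s: 2.78
tcp_pos: [0.4475, -0.0723, 0.3144]
eef_rot: [180.0, 0.0, -7.9]
contact_force: [0.1, 0.1, 0.8]
gripper_width: 0.0873
```

```bash
cat > shot.py <<'E'
import sys,pickle
from h import *
n=sys.argv[1]; st=r.get_state(); im=r.capture("wrist"); cv2.imwrite(f"pics/{n}.png",im[:,:,::-1]); pickle.dump(st,open(f"pics/{n}.pkl","wb"))
print(st["time_s"],st["tcp_pos"].round(4),st["eef_rot"].round(2),st["joints"].round(1))
E
python3 shot.py w1
```

```text
2.775 [ 0.4475 -0.0723  0.3144] [ 1.7999e+02  2.0000e-02 -7.8900e+00] [ 15.9  -3.8 -17.1  -0.  -76.7  66.3]
```

View pics/w1.png

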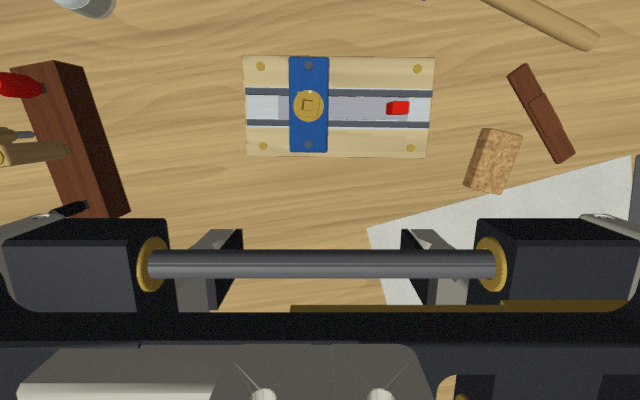

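Request:
servo_tool(
  steps=[
    [8.7,0,2,4,0],
    [8.7,0,2,4,0],
    [8.7,0,0,2,0],
    [8.7,0,0,0,0],
    [8.7,0,0,0,0],
  ],
)

```text
time_s: 3.45
tcp_pos: [0.4428, -0.1123, 0.2157]
eef_rot: [-180.0, -0.1, -7.9]
contact_force: [-0.2, -0.3, -0.4]
gripper_width: 0.0867
```

```bash
python3 shot.py w2
```

```text
3.45 [ 0.4428 -0.1123  0.2157] [-1.8e+02 -9.0e-02 -7.9e+00] [ 10.6  -0.1 -26.6   0.  -63.4  71.5]
```

Request:
servo_tool(
  steps=[
    [8.7,0,-3,0,0],
    [8.7,0,-4,0,0],
    [8.7,0,-3,0,0],
    [8.7,0,0,0,0],
    [8.7,0,0,0,0],
  ],
)

```text
time_s: 4.12
tcp_pos: [0.4562, -0.0127, 0.2153]
eef_rot: [-180.0, -0.1, -7.8]
contact_force: [-0.8, 0.5, 0.1]
gripper_width: 0.0871
```

```bash
python3 shot.py w3; python3 - <<'E'
import cv2,numpy as np
a=cv2.imread("pics/w2.png")[0:200,150:500];b=cv2.imread("pics/w3.png")[0:200,150:500]
cv2.imwrite("pics/w23.png",cv2.resize(np.vstack([a,b]),None,fx=1.5,fy=1.5))
E
```

```text
4.125 [ 0.4562 -0.0127  0.2153] [-1.7997e+02 -6.0000e-02 -7.8000e+00] [ 23.3  -0.1 -26.6   0.  -63.4  58.9]
```

View pics/w23.png

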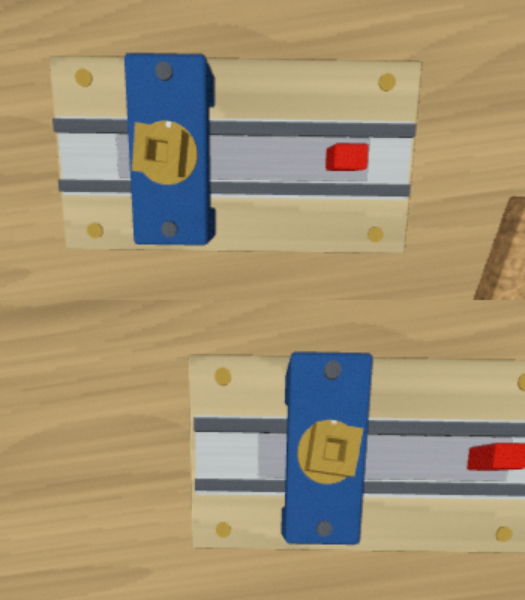

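Zoom the head in both views to find the socket corners.

```bash
python3 - <<'E'
import cv2,numpy as np
a=cv2.imread("pics/w2.png")[70:135,225:295];b=cv2.imread("pics/w3.png")[70:135,340:410]
cv2.imwrite("pics/z23.png",cv2.resize(np.hstack([a,b]),None,fx=5.6,fy=5.6*1,interpolation=cv2.INTER_CUBIC))
E
```

```text
(no output)
```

View pics/z23.png

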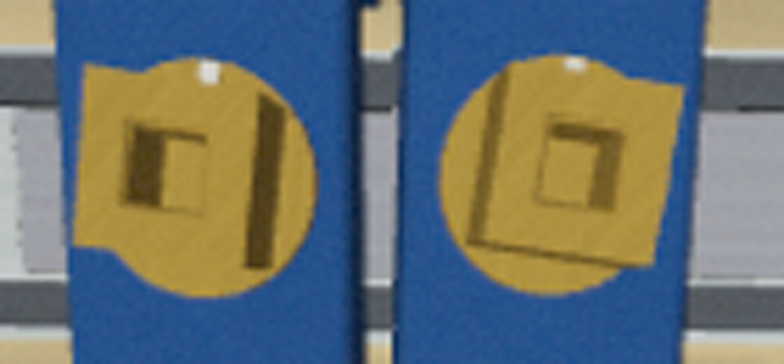

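```bash
python3 - <<'E'
from h import *
import pickle
s2=pickle.load(open("pics/w2.pkl","rb"));s3=pickle.load(open("pics/w3.pkl","rb"))
C2=cam("wrist",s2);C3=cam("wrist",s3)
f2=lambda p:(225+(p[0]+.5)/5.6-.5,70+(p[1]+.5)/5.6-.5)
f3=lambda p:(340+(p[0]-392+.5)/5.6-.5,70+(p[1]+.5)/5.6-.5)
for nm,L,Rr in [("sock",[(128,123),(208,136),(204,213),(122,203)],[(549,116),(625,132),(614,211),(537,203)]),("head",[(85,63),(263,90),(245,268),(72,245)],[(510,68),(685,86),(655,267),(470,242)])]:
    l=np.mean(L,0);q=np.mean(Rr,0)
    p,e=tri([ray(C2,f2(l)),ray(C3,f3(q))]);print(nm,p.round(4),np.round(e,2))
    for C,f,Q in((C2,f2,L),(C3,f3,Rr)):
        P=np.array([plane(C,f(x),.104) for x in Q])
        print(P.mean(0).round(4))
        for i in range(4):
            d=P[(i+1)%4]-P[i];print("  len %.4f ang %.1f"%(np.linalg.norm(d),np.degrees(np.arctan2(d[1],d[0]))%90))
# jig yaw from rail lines: bridge bolts & white mark
E
python3 - <<'E'
# rails: dark line fits in w2/w3 via Canny/Hough on bridge edges
import cv2,numpy as np,pickle,sys
sys.path.insert(0,'.')
from h import *
for n in("w2","w3"):
    st=pickle.load(open(f"pics/{n}.pkl","rb"));C=cam("wrist",st)
    im=cv2.imread(f"pics/{n}.png"); hsv=cv2.cvtColor(im,cv2.COLOR_BGR2HSV)
    m=cv2.inRange(hsv,(105,120,60),(125,255,255)); m[190:]=0
    # top face only: min-area rect approx
    cs,_=cv2.findContours(m,cv2.RETR_EXTERNAL,cv2.CHAIN_APPROX_NONE);c=max(cs,key=cv2.contourArea)
    # red tab
    mr=cv2.inRange(hsv,(0,180,90),(6,255,255))|cv2.inRange(hsv,(174,180,90),(180,255,255)); mr[190:]=0
    print(n,cv2.minAreaRect(c), cv2.boundingRect(mr))
    # wooden base outline: long edges
    g=cv2.GaussianBlur(im,(3,3),0); e=cv2.Canny(g,40,110); e[190:]=0
    for l in sorted(cv2.HoughLinesP(e,1,np.pi/720,40,minLineLength=90,maxLineGap=8)[:,0].tolist()):
        for z in(.026,):
            a=plane(C,l[:2],z);b=plane(C,l[2:],z);print(l,"ang %.2f"%(np.degrees(np.arctan2(b[1]-a[1],b[0]-a[0]))%90-90))
E
```

```text
sock [ 0.5342 -0.0671  0.102 ] [0. 0.]
[ 0.534  -0.0675  0.104 ]
  len 0.0120 ang 73.3
  len 0.0111 ang 76.2
  len 0.0124 ang 75.4
  len 0.0115 ang 74.1
[ 0.5341 -0.0668  0.104 ]
  len 0.0116 ang 71.0
  len 0.0113 ang 76.6
  len 0.0117 ang 76.5
  len 0.0124 ang 76.0
head [ 0.5344 -0.0671  0.1012] [0.18 0.18]
[ 0.5341 -0.0677  0.104 ]
  len 0.0264 ang 73.9
  len 0.0258 ang 73.7
  len 0.0263 ang 74.7
  len 0.0261 ang 74.0
[ 0.5339 -0.0666  0.104 ]
  len 0.0261 ang 76.7
  len 0.0260 ang 75.4
  len 0.0284 ang 74.8
  len 0.0252 ang 70.2
w2 ((263.92559814453125, 98.82553100585938), (128.1845703125, 56.83278274536133), 87.45519256591797) (367, 96, 28, 18)
[264, 166, 418, 168] ang -8.66
[286, 80, 426, 82] ang -8.68
[287, 129, 388, 130] ang -8.47
[522, 67, 581, 174] ang -60.78
[523, 62, 584, 172] ang -60.54
w3 ((366.2918395996094, 98.37104797363281), (56.26957702636719, 127.42704010009766), 2.726310968399048) (0, 65, 502, 48)
[28, 40, 83, 189] ang -88.40
[70, 52, 116, 189] ang -88.72
[389, 161, 398, 37] ang -8.81
```

```bash
python3 - <<'E'
from h import *
rows([.43,.25,.28],1,7)
E
```

```text
[np.float64(-0.88), np.float64(-3.67), np.float64(-0.93), np.float64(-1.26)]
[np.float64(-0.8), np.float64(-3.69), np.float64(-0.93), np.float64(-1.26)]
[np.float64(-0.72), np.float64(-3.71), np.float64(-0.93), np.float64(-1.26)]
[np.float64(-0.64), np.float64(-3.72), np.float64(-0.93), np.float64(-1.26)]
[np.float64(-0.56), np.float64(-3.73), np.float64(-0.93), np.float64(-1.26)]
[np.float64(-0.47), np.float64(-3.75), np.float64(-0.93), np.float64(-1.26)]
[np.float64(-0.39), np.float64(-3.76), np.float64(-0.93), np.float64(-1.26)]
```

Request:
servo_tool(
  steps=[
    [8.7,-0.9,-3.7,-1.9,-1.3],
    [8.7,-0.8,-3.7,-1.9,-1.3],
    [8.7,-0.7,-3.7,-1.9,-1.3],
    [8.7,-0.6,-3.7,-0.9,-1.3],
    [8.7,-0.6,-3.7,0,-1.3],
    [8.7,-0.5,-3.7,0,-1.3],
    [8.7,-0.4,-3.8,0,-1.3],
    [8.7,0,0,0,0],
  ],
)

```text
time_s: 5.18
tcp_pos: [0.4291, 0.2511, 0.2804]
eef_rot: [180.0, 0.0, 1.3]
contact_force: [-0.4, -0.8, 0.2]
gripper_width: 0.0869
```

Request:
servo_tool(
  steps=[
    [8.7,0,0,0,0],
  ],
)

```text
time_s: 5.3
tcp_pos: [0.4291, 0.2492, 0.2805]
eef_rot: [180.0, 0.0, 1.2]
contact_force: [0.8, 0.0, -0.5]
gripper_width: 0.0868
```

```bash
python3 shot.py w4
```

```text
5.3 [0.4291 0.2492 0.2805] [1.7998e+02 1.0000e-02 1.2200e+00] [ 52.9   1.6 -16.2   0.  -72.2  38.3]
```

Request:
servo_tool(
  steps=[
    [8.7,0,-3,0,0],
    [8.7,0,-4,0,0],
    [8.7,0,0,0,0],
    [8.7,0,0,0,0],
  ],
)

```text
time_s: 5.85
tcp_pos: [0.4276, 0.3189, 0.2805]
eef_rot: [180.0, 0.0, 1.2]
contact_force: [-0.5, 0.5, 0.8]
gripper_width: 0.087
```

```bash
python3 shot.py w5; python3 - <<'E'
import cv2,numpy as np
a=cv2.imread("pics/w4.png")[0:200,150:550];b=cv2.imread("pics/w5.png")[0:200,150:550]
cv2.imwrite("pics/w45.png",cv2.resize(np.vstack([a,b]),None,fx=1.5,fy=1.5))
E
```

```text
5.85 [0.4276 0.3189 0.2805] [1.7998e+02 1.0000e-02 1.2100e+00] [ 57.8   5.3 -12.2  -0.  -72.5  33.4]
```

View pics/w45.png

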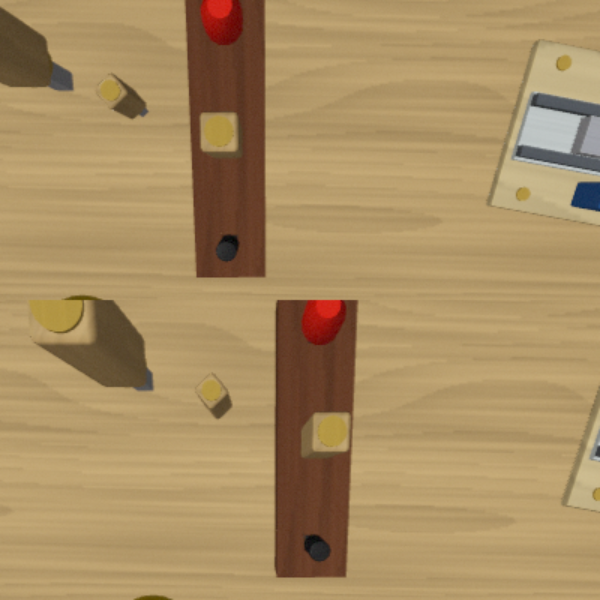

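```bash
python3 - <<'E'
import cv2,numpy as np
a=cv2.imread("pics/w4.png")[65:115,270:320];b=cv2.imread("pics/w5.png")[65:115,345:395]
cv2.imwrite("pics/z45.png",cv2.resize(np.hstack([a,b]),None,fx=8,fy=8,interpolation=cv2.INTER_CUBIC))
E
```

```text
(no output)
```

View pics/z45.png

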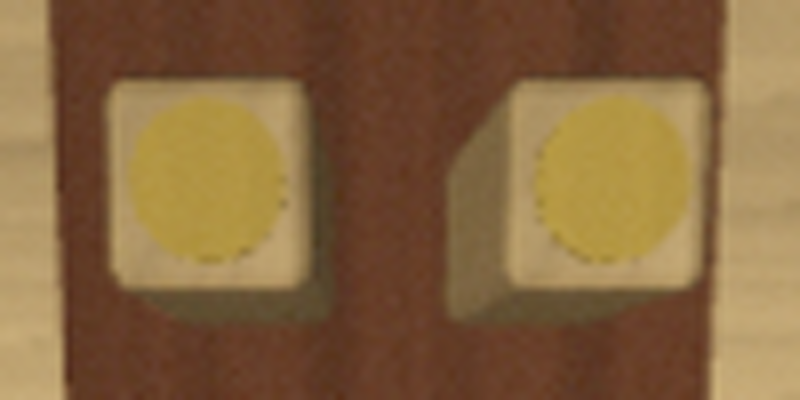

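```bash
python3 - <<'E'
from h import *
import pickle
s4=pickle.load(open("pics/w4.pkl","rb"));s5=pickle.load(open("pics/w5.pkl","rb"))
A=cam("wrist",s4);B=cam("wrist",s5)
f4=lambda u,v:(270+(u+.5)/8-.5,65+(v+.5)/8-.5); f5=lambda u,v:(345+(u-400+.5)/8-.5,65+(v+.5)/8-.5)
p,e=tri([ray(A,f4(208,184)),ray(B,f5(609,184))]);print(p,e)
q,e=tri([ray(A,f4(208,184)),ray(B,f5(609,184)),ray(cam("top"),(219.6,203.6))]);print(q,e)
print(np.linalg.norm(plane(A,f4(107,184),p[2])-plane(A,f4(310,184),p[2])))
st=r.get_state()
rows([p[0],p[1],.20],1.2,3)
E
```

```text
[0.52527752 0.27561504 0.13732101] [np.float64(0.013824904171307805), np.float64(0.01382490417139062)]
[0.52608079 0.2748968  0.12903926] [np.float64(1.3914835353244621), np.float64(0.521879606311782), np.float64(0.8929182636385685)]
0.023555033926988173
[np.float64(3.23), np.float64(1.51), np.float64(2.69), np.float64(-0.0)]
[np.float64(3.23), np.float64(1.51), np.float64(2.69), np.float64(-0.0)]
[np.float64(3.23), np.float64(1.51), np.float64(2.69), np.float64(-0.0)]
```

Request:
servo_tool(
  steps=[
    [8.7,3.2,1.5,2,0],
    [8.7,3.2,1.5,2,0],
    [8.7,3.3,1.5,2,0],
    [7,0,0,3,0],
    [7,0,0,3,0],
    [7,0,0,0,0],
    [7,0,0,0,0],
  ],
)

```text
time_s: 6.78
tcp_pos: [0.5261, 0.2769, 0.1621]
eef_rot: [-180.0, -0.1, 1.2]
contact_force: [0.1, 0.0, 0.6]
gripper_width: 0.0699
```

```bash
python3 - <<'E'
from h import *
st=r.get_state();print(st["tcp_pos"],st["eef_rot"])
rows([.5253,.2756,.092],1.2,1)
E
```

```text
[0.52611721 0.27692247 0.16210086] [-1.79957211e+02 -8.82944294e-02  1.23983990e+00]
[np.float64(-0.08), np.float64(0.13), np.float64(7.01), np.float64(0.04)]
```

Request:
servo_tool(
  steps=[
    [6,-0.1,0.1,3,0],
    [5,0,0,3,0],
    [5,0,0,1,0],
    [5,0,0,0,0],
    [2,0,0,0,0],
    [1.5,0,0,0,0],
    [1.5,0,0,0,0],
    [1.5,0,0,0,0],
  ],
  squeeze=40,
)

```text
time_s: 7.78
tcp_pos: [0.5247, 0.2762, 0.0911]
eef_rot: [-180.0, -0.0, 1.3]
contact_force: [-0.6, 0.2, 4.1]
gripper_width: 0.0239
```

Request:
servo_tool(
  steps=[
    [1.5,0,0,0,0],
  ],
)

```text
time_s: 7.9
tcp_pos: [0.5247, 0.2762, 0.091]
eef_rot: [-180.0, -0.0, 1.3]
contact_force: [-0.5, 0.3, 4.7]
gripper_width: 0.024
```

Request:
servo_tool(
  steps=[
    [1.5,0,0,-2,0],
    [1.5,0,0,-3,0],
    [1.5,0,0,-3,0],
    [1.5,0,0,-3,0],
    [1.5,0,0,-3,0],
    [1.5,0,0,0,0],
  ],
)

```text
time_s: 8.65
tcp_pos: [0.5253, 0.2767, 0.2328]
eef_rot: [-179.9, -0.2, 1.3]
contact_force: [0.1, 0.3, -2.4]
gripper_width: 0.0235
```

```bash
python3 - <<'E'
from h import *
st=r.get_state();print(st["tcp_pos"],st["eef_rot"],st["contact_force"],st["gripper_width"])
rows([.534,-.067,.231],-15.3,8)
im=r.capture("scene");cv2.imwrite("pics/s1.png",cv2.resize(im[120:290,380:520,::-1],None,fx=4,fy=3.5))
E
```

```text
[0.52531234 0.27672815 0.23279628] [-1.79851679e+02 -1.76272015e-01  1.25982342e+00] [ 0.09372478  0.29274431 -2.42523714] 0.023548327401430928
[np.float64(0.01), np.float64(4.3), np.float64(0.02), np.float64(2.07)]
[np.float64(0.17), np.float64(4.29), np.float64(0.02), np.float64(2.07)]
[np.float64(0.32), np.float64(4.29), np.float64(0.02), np.float64(2.07)]
[np.float64(0.48), np.float64(4.27), np.float64(0.02), np.float64(2.07)]
[np.float64(0.63), np.float64(4.25), np.float64(0.02), np.float64(2.07)]
[np.float64(0.79), np.float64(4.23), np.float64(0.02), np.float64(2.07)]
[np.float64(0.94), np.float64(4.19), np.float64(0.02), np.float64(2.07)]
[np.float64(1.09), np.float64(4.16), np.float64(0.02), np.float64(2.07)]
```

View pics/s1.png

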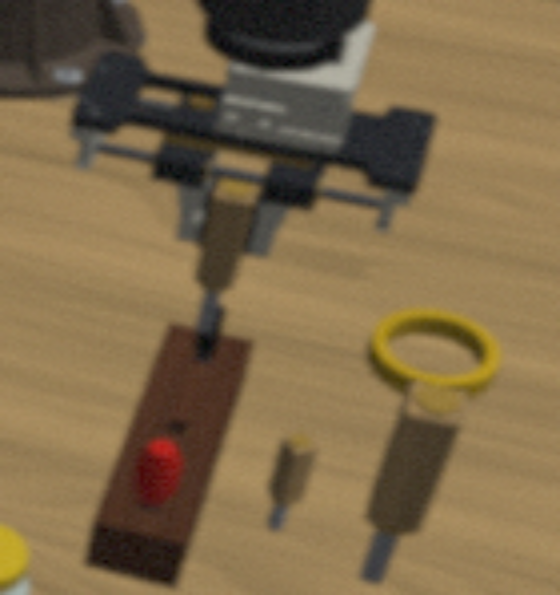

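Request:
servo_tool(
  steps=[
    [1.5,0,4.3,0,2.1],
    [1.5,0.2,4.3,0,2.1],
    [1.5,0.3,4.3,0,2.1],
    [1.5,0.5,4.3,0,2.1],
    [1.5,0.6,4.2,0,2.1],
    [1.5,0.8,4.2,0,2.0],
    [1.5,0.9,4.2,0,2.1],
    [1.5,1.1,4.2,0,2.1],
  ],
)

```text
time_s: 9.7
tcp_pos: [0.5312, -0.0692, 0.229]
eef_rot: [180.0, 0.1, -15.5]
contact_force: [0.8, 0.0, -0.8]
gripper_width: 0.0237
```

Request:
servo_tool(
  steps=[
    [1.5,0,0,0,0],
    [1.5,0,0,0,0],
  ],
)

```text
time_s: 9.95
tcp_pos: [0.5316, -0.068, 0.2294]
eef_rot: [180.0, 0.1, -15.5]
contact_force: [-0.1, 0.3, -1.3]
gripper_width: 0.0242
```

```bash
python3 - <<'E'
from h import *
st=r.get_state();print(st["time_s"],st["tcp_pos"],st["eef_rot"],st["contact_force"],st["moment"])
rows([.534,-.067,.20],-15.3,1)
im=r.capture("scene");cv2.imwrite("pics/s2.png",cv2.resize(im[100:260,230:370,::-1],None,fx=4,fy=3.7))
S=cam("scene");print(proj(S,(.534,-.067,.104)),proj(S,(.534,-.067,st["tcp_pos"][2]-.081)))
E
```

```text
9.95 [ 0.53161337 -0.06796193  0.22936852] [ 1.79971555e+02  1.08232184e-01 -1.54926558e+01] [-0.13497355  0.34086451 -1.28181676] [-0.02400168  0.13129789 -0.01778172]
[np.float64(0.2), np.float64(-0.16), np.float64(2.94), np.float64(-0.19)]
[302.29426583 193.88437591] [301.97957764 181.40062043]
```

View pics/s2.png

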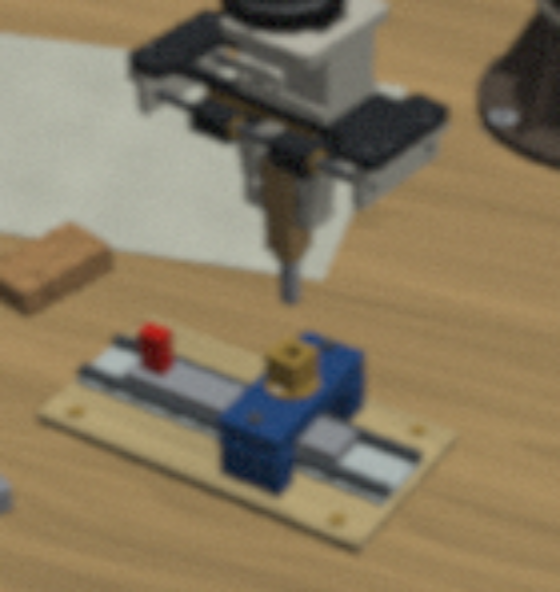

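Request:
servo_tool(
  steps=[
    [1.5,0.2,-0.1,1.5,0],
    [1.5,0,0,1.5,0],
    [1.5,0,0,1,0],
    [1.5,0,0,0,0],
    [1.5,0,0,0.3,0],
    [1.5,0,0,0.3,0],
    [1.5,0,0,0,0],
  ],
)

```text
time_s: 10.88
tcp_pos: [0.5344, -0.0675, 0.1845]
eef_rot: [-180.0, 0.0, -15.5]
contact_force: [1.1, -1.1, -1.1]
gripper_width: 0.024
```

Request:
servo_tool(
  steps=[
    [1.5,0,0,0.3,0],
    [1.5,0,0,0.3,0],
    [1.5,0,0,0,0],
  ],
)

```text
time_s: 11.25
tcp_pos: [0.5341, -0.0675, 0.1781]
eef_rot: [180.0, 0.0, -15.5]
contact_force: [-0.7, 0.5, -1.7]
gripper_width: 0.0237
```

Request:
servo_tool(
  steps=[
    [1.5,0,0,0.4,0],
    [1.5,0,0,0.4,0],
    [1.5,0,0,0.4,0],
    [1.5,0,0,0.3,0],
    [1.5,0,0,0,0],
  ],
)

```text
time_s: 11.88
tcp_pos: [0.5341, -0.0675, 0.163]
eef_rot: [180.0, 0.0, -15.5]
contact_force: [-2.1, 0.7, -2.8]
gripper_width: 0.0238
```

Request:
servo_tool(
  steps=[
    [1.5,0,0,0.2,0],
    [1.5,0,0,0.1,0],
    [1.5,0,0,0,0],
    [1.5,0,0,0,0],
  ],
)

```text
time_s: 12.38
tcp_pos: [0.5342, -0.0674, 0.1605]
eef_rot: [180.0, 0.0, -15.5]
contact_force: [-2.7, 0.4, -0.5]
gripper_width: 0.0236
```

Request:
servo_tool(
  steps=[
    [1.5,-0.05,0,0.1,0],
    [1.5,0,0,0.1,0],
    [1.5,0,0,0,0],
    [1.5,0,0,0,0],
  ],
)

```text
time_s: 12.88
tcp_pos: [0.5343, -0.0675, 0.1599]
eef_rot: [180.0, -0.1, -15.4]
contact_force: [-6.3, 1.5, 9.9]
gripper_width: 0.0242
```

```bash
python3 - <<'E'
from h import *
st=r.get_state();print(st["time_s"],st["tcp_pos"],st["eef_rot"],st["contact_force"],st["moment"],st["joints"])
im=r.capture("scene");cv2.imwrite("pics/s3.png",cv2.resize(im[100:260,230:370,::-1],None,fx=4,fy=3.7))
E
```

```text
12.875 [ 0.53428742 -0.0674657   0.15989501] [ 1.79998426e+02 -7.47954837e-02 -1.54226425e+01] [-6.25681884  1.54327333  9.85522212] [ 0.56255054  2.9148679  -0.03040091] [ 1.36958186e+01  1.08616809e+01 -2.20379482e+01  4.50198521e-02
 -5.70358026e+01  6.08570632e+01]
```

View pics/s3.png

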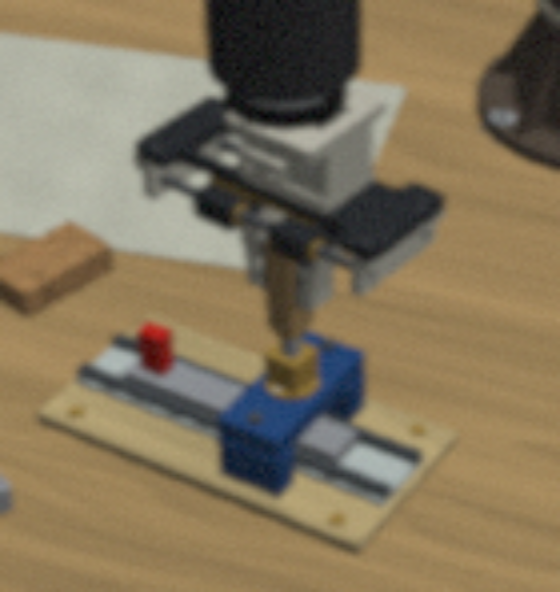

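Request:
servo_tool(
  steps=[
    [1.5,-0.1,0,-0.1,0],
    [1.5,0,0,0,0],
    [1.5,0,0,0,5],
    [1.5,0,0,0,5],
    [1.5,0,0,0,5],
    [1.5,0,0,0,0],
  ],
)

```text
time_s: 13.68
tcp_pos: [0.5336, -0.0671, 0.16]
eef_rot: [-180.0, -0.1, -30.4]
contact_force: [-2.2, -0.5, 5.5]
gripper_width: 0.0237
```

```bash
cat > s.py <<'E'
from h import *
st=r.get_state();print(st["time_s"],st["tcp_pos"].round(4),st["eef_rot"].round(2),"F",st["contact_force"].round(2),"M",st["moment"].round(3),st["joints"].round(1))
E
python3 s.py
```

```text
13.675 [ 0.5336 -0.0671  0.16  ] [-1.7998e+02 -6.0000e-02 -3.0400e+01] F [-2.19 -0.48  5.53] M [-0.06   0.843 -0.009] [ 13.7  10.8 -22.1   0.  -57.   45.8]
```

Request:
servo_tool(
  steps=[
    [1.5,0,0,0,7],
    [1.5,0,0,0,7],
    [1.5,0,0,0,7],
    [1.5,0,0,0,7],
    [1.5,0,0,0,7],
    [1.5,0,0,0,7],
  ],
)

```text
time_s: 14.42
tcp_pos: [0.534, -0.0668, 0.16]
eef_rot: [-179.9, -0.0, -72.5]
contact_force: [-0.7, 1.0, 2.6]
gripper_width: 0.0243
```

```bash
python3 s.py
```

```text
14.425 [ 0.534  -0.0668  0.16  ] [-1.7988e+02 -2.0000e-02 -7.2520e+01] F [-0.7   1.    2.57] M [0.44  0.204 0.092] [ 13.8  10.8 -22.1   0.  -57.    3.7]
```

Request:
servo_tool(
  steps=[
    [1.5,0,0,0,0],
  ],
)

```text
time_s: 14.55
tcp_pos: [0.534, -0.0668, 0.16]
eef_rot: [-179.9, -0.0, -72.3]
contact_force: [-0.4, 1.9, 3.6]
gripper_width: 0.0238
```

```bash
python3 s.py; python3 - <<'E'
from h import *
im=r.capture("top");cv2.imwrite("pics/t3.png",cv2.resize(im[160:260,300:420,::-1],None,fx=6,fy=6,interpolation=cv2.INTER_CUBIC))
E
```

```text
14.55 [ 0.534  -0.0668  0.16  ] [-1.7988e+02 -2.0000e-02 -7.2290e+01] F [-0.36  1.93  3.61] M [ 0.54  -0.045  0.001] [ 13.8  10.8 -22.1   0.  -57.    3.9]
```

View pics/t3.png

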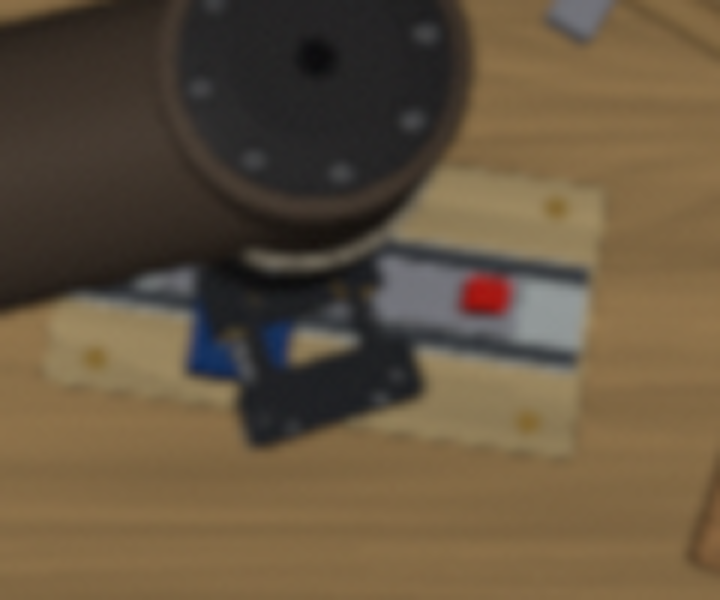

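Request:
servo_tool(
  steps=[
    [4.6,0,0,0,0],
    [4.6,0,0,0,0],
    [4.6,0,0,0,0],
    [4.6,0,0,-2,0],
    [4.6,0,0,-3,0],
    [4.6,0,0,-2.5,0],
    [4.6,0,0,0,0],
  ],
)

```text
time_s: 15.48
tcp_pos: [0.5341, -0.067, 0.2366]
eef_rot: [-179.8, -0.0, -72.4]
contact_force: [-0.2, 0.1, -1.0]
gripper_width: 0.0461
```

```bash
python3 s.py; python3 - <<'E'
from h import *
im=r.capture("scene");cv2.imwrite("pics/s4.png",cv2.resize(im[0:270,180:450,::-1],None,fx=2.2,fy=2.2,interpolation=cv2.INTER_CUBIC))
rows([.517,-.181,.23],-98.6,4)
E
```

```text
15.475 [ 0.5341 -0.067   0.2366] [-1.7979e+02 -4.0000e-02 -7.2410e+01] F [-0.21  0.12 -0.97] M [0.058 0.153 0.022] [ 13.7   7.1 -15.9   0.  -66.8   3.8]
[np.float64(2.6), np.float64(1.25), np.float64(0.13), np.float64(6.54)]
[np.float64(2.72), np.float64(0.94), np.float64(0.13), np.float64(6.54)]
[np.float64(2.81), np.float64(0.63), np.float64(0.13), np.float64(6.54)]
[np.float64(2.86), np.float64(0.3), np.float64(0.13), np.float64(6.54)]
```

View pics/s4.png

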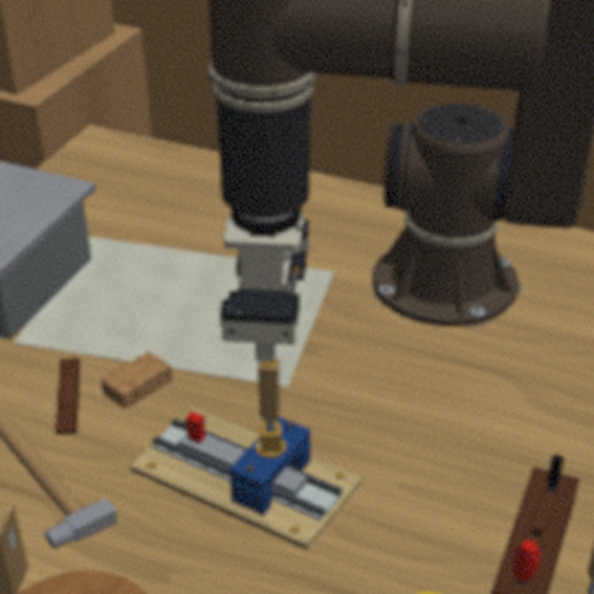

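Request:
servo_tool(
  steps=[
    [4.6,2.6,1.2,0,6.5],
    [4.6,2.7,0.9,0,6.5],
    [4.6,2.8,0.6,0,6.5],
    [4.6,2.9,0.3,2,6.5],
    [4.6,0,0,4,0],
    [4.6,0,0,4,0],
    [4.6,0,0,2,0],
    [4.6,0,0,0,0],
  ],
)

```text
time_s: 16.52
tcp_pos: [0.5161, -0.1809, 0.1121]
eef_rot: [179.7, -0.0, -98.5]
contact_force: [0.1, 0.7, 0.5]
gripper_width: 0.0458
```

```bash
python3 s.py; python3 shot.py w6;python3 -c "
from h import *
rows([.517,-.181,.037],-98.6,1)"
```

```text
16.525 [ 0.5161 -0.1809  0.1121] [ 1.797e+02 -3.000e-02 -9.846e+01] F [0.08 0.66 0.46] M [0.039 0.064 0.026] [  1.2  14.7 -24.1  -0.  -51.5  -9.6]
16.525 [ 0.5161 -0.1809  0.1121] [ 1.797e+02 -3.000e-02 -9.846e+01] [  1.2  14.7 -24.1  -0.  -51.5  -9.6]
[np.float64(0.0), np.float64(0.03), np.float64(7.67), np.float64(0.17)]
```

View pics/w6.png

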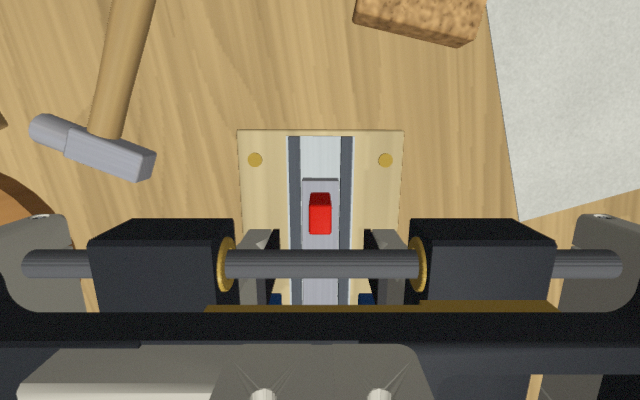

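```bash
python3 -c "
from h import *
import pickle
C=cam('wrist',pickle.load(open('pics/w6.pkl','rb')))
for v in (206,220,234): print(plane(C,(320,v),.072))
print(plane(C,(310,220),.072),plane(C,(331,220),.072))"
```

```text
[ 0.5150985  -0.19195085  0.072     ]
[ 0.51656311 -0.18219593  0.072     ]
[ 0.51806323 -0.1722045   0.072     ]
[ 0.52327312 -0.18321166  0.072     ] [ 0.50917841 -0.18107806  0.072     ]
```

Request:
servo_tool(
  steps=[
    [4.6,0.1,0,3,0],
    [4.6,0,0,3,0],
    [4.6,0,0,1.4,0],
    [4.6,0,0,0,0],
    [1.2,0,0,0,0],
    [1.2,0,0,0,0],
    [1.2,0,0,0,0],
    [1.2,0,0,0,0],
  ],
  squeeze=12,
)

```text
time_s: 17.58
tcp_pos: [0.5179, -0.182, 0.041]
eef_rot: [-180.0, -0.0, -98.4]
contact_force: [-1.7, 0.5, 3.6]
gripper_width: 0.0158
```

```bash
python3 s.py
```

```text
17.575 [ 0.5179 -0.182   0.041 ] [-179.98   -0.    -98.44] F [-1.66  0.53  3.64] M [0.362 0.481 0.091] [  1.1  19.9 -28.2   0.  -41.8  -9.5]
```

Request:
servo_tool(
  steps=[
    [1.2,0,0,-0.03,0],
    [1.2,0.1,0,0,0],
    [1.2,0.1,0,0,0],
  ],
)

```text
time_s: 17.95
tcp_pos: [0.518, -0.1837, 0.041]
eef_rot: [-180.0, 0.0, -98.4]
contact_force: [0.3, 2.2, 3.2]
gripper_width: 0.0158
```

Request:
servo_tool(
  steps=[
    [1.2,0.1,0,0,0],
  ],
)

```text
time_s: 18.08
tcp_pos: [0.5178, -0.1848, 0.041]
eef_rot: [-180.0, 0.0, -98.4]
contact_force: [-0.1, 2.9, 3.6]
gripper_width: 0.0164
```

Request:
servo_tool(
  steps=[
    [1.2,0.1,0,0,0],
  ],
)

```text
time_s: 18.2
tcp_pos: [0.5176, -0.1859, 0.041]
eef_rot: [-180.0, 0.0, -98.4]
contact_force: [1.0, 3.8, 3.7]
gripper_width: 0.016
```

Request:
servo_tool(
  steps=[
    [1.2,0.1,0,0,0],
  ],
)

```text
time_s: 18.32
tcp_pos: [0.5175, -0.1869, 0.041]
eef_rot: [-180.0, 0.0, -98.4]
contact_force: [0.3, 3.7, 3.4]
gripper_width: 0.0159
```

Request:
servo_tool(
  steps=[
    [1.2,0.1,0,0,0],
  ],
)

```text
time_s: 18.45
tcp_pos: [0.5172, -0.1879, 0.041]
eef_rot: [-180.0, 0.0, -98.4]
contact_force: [0.5, 4.0, 4.7]
gripper_width: 0.0162
```

Request:
servo_tool(
  steps=[
    [1.2,-0.1,0,0,0],
    [1.2,-0.1,0,0,0],
  ],
)

```text
time_s: 18.7
tcp_pos: [0.5171, -0.1866, 0.041]
eef_rot: [180.0, -0.0, -98.5]
contact_force: [-0.4, -4.2, 5.4]
gripper_width: 0.0162
```

Request:
servo_tool(
  steps=[
    [1.2,-0.1,0,0,0],
  ],
)

```text
time_s: 18.82
tcp_pos: [0.5172, -0.1854, 0.041]
eef_rot: [180.0, -0.0, -98.5]
contact_force: [-0.5, -4.3, 5.5]
gripper_width: 0.0162
```

Request:
servo_tool(
  steps=[
    [1.2,-0.1,0,0,0],
  ],
)

```text
time_s: 18.95
tcp_pos: [0.5173, -0.1844, 0.041]
eef_rot: [180.0, -0.0, -98.4]
contact_force: [-0.7, -3.8, 5.1]
gripper_width: 0.0161
```

Request:
servo_tool(
  steps=[
    [1.2,-0.1,0,0,0],
  ],
)

```text
time_s: 19.08
tcp_pos: [0.5175, -0.1834, 0.041]
eef_rot: [180.0, -0.0, -98.4]
contact_force: [-1.6, -4.9, 5.0]
gripper_width: 0.0161
```

Request:
servo_tool(
  steps=[
    [1.2,-0.1,0,0,0],
  ],
)

```text
time_s: 19.2
tcp_pos: [0.5176, -0.1824, 0.041]
eef_rot: [180.0, -0.0, -98.5]
contact_force: [-0.1, -4.0, 5.1]
gripper_width: 0.0158
```

Request:
servo_tool(
  steps=[
    [1.2,0,0,-0.05,0],
    [1.2,0,0,0,0],
  ],
)

```text
time_s: 19.45
tcp_pos: [0.5173, -0.1819, 0.041]
eef_rot: [179.9, 0.0, -98.5]
contact_force: [0.5, -2.4, 0.6]
gripper_width: 0.0159
```

Request:
servo_tool(
  steps=[
    [1.2,0,0,-0.05,0],
    [1.2,0,0,0,0],
  ],
)

```text
time_s: 19.7
tcp_pos: [0.5173, -0.1817, 0.0413]
eef_rot: [179.9, 0.0, -98.5]
contact_force: [0.4, 0.1, -3.5]
gripper_width: 0.0161
```

Request:
servo_tool(
  steps=[
    [1.2,0.05,0,0.04,0],
    [1.2,0.1,0,0,0],
    [1.2,0.1,0,0,0],
  ],
)

```text
time_s: 20.08
tcp_pos: [0.5173, -0.1844, 0.0413]
eef_rot: [180.0, 0.0, -98.4]
contact_force: [0.4, 0.6, -2.7]
gripper_width: 0.016
```

Request:
servo_tool(
  steps=[
    [1.2,0.1,0,0,0],
  ],
)

```text
time_s: 20.2
tcp_pos: [0.5172, -0.1855, 0.0414]
eef_rot: [180.0, 0.0, -98.5]
contact_force: [-1.2, 0.5, -3.4]
gripper_width: 0.016
```

Request:
servo_tool(
  steps=[
    [1.2,0.1,0,0,0],
  ],
)

```text
time_s: 20.32
tcp_pos: [0.5171, -0.1865, 0.0414]
eef_rot: [180.0, 0.0, -98.5]
contact_force: [0.1, -0.1, -3.9]
gripper_width: 0.0162
```

Request:
servo_tool(
  steps=[
    [1.2,0.1,0,0,0],
  ],
)

```text
time_s: 20.45
tcp_pos: [0.517, -0.1875, 0.0414]
eef_rot: [180.0, 0.0, -98.5]
contact_force: [-0.3, 0.8, -4.0]
gripper_width: 0.0162
```

Request:
servo_tool(
  steps=[
    [1.2,-0.1,0,0,0],
    [1.2,-0.1,0,0,0],
    [1.2,-0.1,0,0,0],
  ],
)

```text
time_s: 20.82
tcp_pos: [0.5175, -0.1844, 0.0415]
eef_rot: [-180.0, -0.0, -98.4]
contact_force: [-0.8, -1.2, -2.6]
gripper_width: 0.016
```

Request:
servo_tool(
  steps=[
    [1.2,-0.1,0,0,0],
  ],
)

```text
time_s: 20.95
tcp_pos: [0.5176, -0.1833, 0.0415]
eef_rot: [-180.0, -0.0, -98.4]
contact_force: [0.1, -0.6, -2.5]
gripper_width: 0.0157
```

Request:
servo_tool(
  steps=[
    [1.2,-0.1,0,0,0],
  ],
)

```text
time_s: 21.08
tcp_pos: [0.5178, -0.1823, 0.0415]
eef_rot: [-180.0, 0.0, -98.4]
contact_force: [0.6, 0.2, -2.7]
gripper_width: 0.0159
```

Request:
servo_tool(
  steps=[
    [1.2,-0.1,0,0,0],
  ],
)

```text
time_s: 21.2
tcp_pos: [0.5179, -0.1813, 0.0415]
eef_rot: [-180.0, 0.0, -98.4]
contact_force: [-0.1, -1.0, -2.6]
gripper_width: 0.0158
```

Request:
servo_tool(
  steps=[
    [1.2,0.05,0,0.03,0],
    [1.2,0.1,0,0,0],
    [1.2,0.1,0,0,0],
  ],
)

```text
time_s: 21.58
tcp_pos: [0.5177, -0.1839, 0.0412]
eef_rot: [-180.0, 0.0, -98.4]
contact_force: [0.2, 0.3, -1.9]
gripper_width: 0.0159
```

Request:
servo_tool(
  steps=[
    [1.2,0.1,0,0,0],
  ],
)

```text
time_s: 21.7
tcp_pos: [0.5175, -0.185, 0.0412]
eef_rot: [-180.0, 0.0, -98.5]
contact_force: [0.0, 1.5, -2.7]
gripper_width: 0.0159
```

Request:
servo_tool(
  steps=[
    [1.2,0.1,0,0,0],
  ],
)

```text
time_s: 21.82
tcp_pos: [0.5173, -0.186, 0.0412]
eef_rot: [-180.0, 0.0, -98.5]
contact_force: [0.1, 1.2, -2.6]
gripper_width: 0.0158
```

Request:
servo_tool(
  steps=[
    [1.2,0.1,0,0,0],
  ],
)

```text
time_s: 21.95
tcp_pos: [0.5171, -0.1869, 0.0412]
eef_rot: [-180.0, 0.0, -98.4]
contact_force: [-0.6, 1.5, -2.3]
gripper_width: 0.0159
```

Request:
servo_tool(
  steps=[
    [1.2,-0.1,0,0,0],
    [1.2,-0.1,0,0,0],
    [1.2,-0.1,0,0,0],
  ],
)

```text
time_s: 22.32
tcp_pos: [0.5175, -0.1839, 0.0412]
eef_rot: [180.0, -0.0, -98.4]
contact_force: [0.8, -1.0, -1.1]
gripper_width: 0.0158
```

Request:
servo_tool(
  steps=[
    [1.2,-0.1,0,0,0],
  ],
)

```text
time_s: 22.45
tcp_pos: [0.5177, -0.1829, 0.0412]
eef_rot: [180.0, -0.0, -98.4]
contact_force: [-0.4, -1.7, -2.1]
gripper_width: 0.0156
```

Request:
servo_tool(
  steps=[
    [1.2,-0.1,0,0,0],
  ],
)

```text
time_s: 22.58
tcp_pos: [0.5178, -0.1819, 0.0412]
eef_rot: [180.0, -0.0, -98.4]
contact_force: [-0.2, -0.5, -0.9]
gripper_width: 0.016
```

Request:
servo_tool(
  steps=[
    [1.2,0.05,0,0.02,0],
    [1.2,0.1,0,0,0],
    [1.2,0.1,0,0,0],
  ],
)

```text
time_s: 22.95
tcp_pos: [0.5177, -0.1843, 0.0411]
eef_rot: [-180.0, 0.0, -98.4]
contact_force: [0.8, 2.1, 0.2]
gripper_width: 0.0158
```

Request:
servo_tool(
  steps=[
    [1.2,0.1,0,0,0],
  ],
)

```text
time_s: 23.08
tcp_pos: [0.5175, -0.1854, 0.0411]
eef_rot: [-180.0, 0.0, -98.4]
contact_force: [0.2, 1.7, 0.4]
gripper_width: 0.0159
```

Request:
servo_tool(
  steps=[
    [1.2,0.1,0,0,0],
  ],
)

```text
time_s: 23.2
tcp_pos: [0.5173, -0.1864, 0.041]
eef_rot: [-180.0, 0.0, -98.4]
contact_force: [0.3, 1.7, -0.0]
gripper_width: 0.0156
```

Request:
servo_tool(
  steps=[
    [1.2,0.1,0,0,0],
  ],
)

```text
time_s: 23.32
tcp_pos: [0.5171, -0.1874, 0.041]
eef_rot: [-180.0, 0.0, -98.4]
contact_force: [0.4, 1.4, 0.9]
gripper_width: 0.0162
```

Request:
servo_tool(
  steps=[
    [1.2,-0.1,0,0,0],
    [1.2,-0.1,0,0,0],
    [1.2,-0.1,0,0,0],
  ],
)

```text
time_s: 23.7
tcp_pos: [0.5173, -0.1846, 0.041]
eef_rot: [180.0, -0.0, -98.5]
contact_force: [-0.5, -2.4, 1.0]
gripper_width: 0.0161
```

Request:
servo_tool(
  steps=[
    [1.2,-0.1,0,0,0],
  ],
)

```text
time_s: 23.82
tcp_pos: [0.5176, -0.1835, 0.041]
eef_rot: [180.0, -0.0, -98.4]
contact_force: [0.3, -3.8, 1.0]
gripper_width: 0.0164
```

Request:
servo_tool(
  steps=[
    [1.2,-0.1,0,0,0],
  ],
)

```text
time_s: 23.95
tcp_pos: [0.5178, -0.1824, 0.041]
eef_rot: [-180.0, -0.0, -98.4]
contact_force: [-0.6, -2.4, 1.5]
gripper_width: 0.0162
```

Request:
servo_tool(
  steps=[
    [4.6,0,0,0,0],
    [4.6,0,0,0,0],
    [4.6,0,0,-3,0],
    [4.6,0,0,-5,0],
    [4.6,0,0,-6,0],
    [4.6,0,0,-5.5,0],
    [4.6,0,0,0,0],
  ],
)

```text
time_s: 24.82
tcp_pos: [0.5203, -0.1827, 0.241]
eef_rot: [-179.5, 0.0, -98.4]
contact_force: [0.3, 0.8, -0.8]
gripper_width: 0.0461
```

```bash
python3 s.py; python3 -c "
from h import *
rows([.534,-.0669,.236],-72.3,4)"
```

```text
24.825 [ 0.5203 -0.1827  0.241 ] [-1.7948e+02  3.0000e-02 -9.8410e+01] F [ 0.32  0.77 -0.84] M [ 0.033  0.054 -0.01 ] [  1.1   8.1 -14.2   0.1 -67.2  -9.5]
[np.float64(-2.91), np.float64(0.08), np.float64(0.13), np.float64(-6.53)]
[np.float64(-2.9), np.float64(-0.25), np.float64(0.13), np.float64(-6.53)]
[np.float64(-2.86), np.float64(-0.58), np.float64(0.13), np.float64(-6.53)]
[np.float64(-2.77), np.float64(-0.9), np.float64(0.13), np.float64(-6.53)]
```

Request:
servo_tool(
  steps=[
    [4.6,-2.9,0.1,0,-6.5],
    [4.6,-2.9,-0.3,0,-6.5],
    [4.6,-2.9,-0.6,0,-6.5],
    [4.6,-2.8,-0.9,0,-6.5],
    [4.6,0,0,0,0],
    [4.6,0,0,0,0],
  ],
)

```text
time_s: 25.58
tcp_pos: [0.5318, -0.0661, 0.2353]
eef_rot: [179.9, 0.0, -72.5]
contact_force: [-0.0, 0.1, -1.1]
gripper_width: 0.0461
```

```bash
python3 s.py; python3 -c "
from h import *
rows([.534,-.0669,.160],-72.3,1)
im=r.capture('scene');cv2.imwrite('pics/s5.png',cv2.resize(im[100:260,230:370,::-1],None,fx=4,fy=3.7))"
```

```text
25.575 [ 0.5318 -0.0661  0.2353] [ 1.7994e+02  1.0000e-02 -7.2480e+01] F [-0.03  0.14 -1.14] M [-0.016  0.094 -0.002] [ 13.9   7.1 -16.   -0.  -66.9   3.6]
[np.float64(0.14), np.float64(-0.18), np.float64(7.53), np.float64(-0.18)]
```

View pics/s5.png

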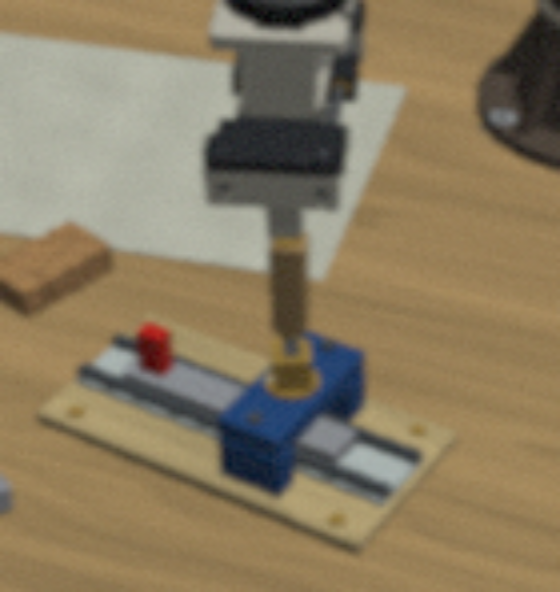

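Driver upright in the socket, fingers above it. Down, grip, turn 18°.

Request:
servo_tool(
  steps=[
    [4.6,0.1,-0.2,2.5,0],
    [4.6,0,0,2.5,0],
    [4.6,0,0,2.4,0],
    [4.6,0,0,0,0],
    [1.5,0,0,0,0],
    [1.5,0,0,0,0],
    [1.5,0,0,0,0],
    [1.5,0,0,0,0],
  ],
  squeeze=30,
)

```text
time_s: 26.62
tcp_pos: [0.5344, -0.0666, 0.1628]
eef_rot: [-180.0, -0.0, -72.4]
contact_force: [-2.2, 0.6, 5.6]
gripper_width: 0.0239
```

```bash
python3 s.py
```

```text
26.625 [ 0.5344 -0.0666  0.1628] [-1.7997e+02 -3.0000e-02 -7.2430e+01] F [-2.15  0.64  5.58] M [-0.103  1.195  0.004] [ 13.8  10.7 -21.8   0.  -57.5   3.8]
```

Request:
servo_tool(
  steps=[
    [1.5,0,0,0,6],
    [1.5,0,0,0,6],
    [1.5,0,0,0,6],
    [1.5,0,0,0,0],
  ],
)

```text
time_s: 27.12
tcp_pos: [0.5346, -0.0666, 0.1628]
eef_rot: [-179.9, -0.0, -90.5]
contact_force: [-3.0, -1.3, 5.5]
gripper_width: 0.024
```

```bash
python3 s.py
```

```text
27.125 [ 0.5346 -0.0666  0.1628] [-1.7995e+02 -2.0000e-02 -9.0510e+01] F [-2.99 -1.3   5.48] M [-0.209  0.939  0.001] [ 13.8  10.7 -21.8   0.  -57.4 -14.3]
```

Request:
servo_tool(
  steps=[
    [4.6,0,0,0,0],
    [4.6,0,0,0,0],
    [4.6,0,0,0,0],
    [4.6,0,0,-2,0],
    [4.6,0,0,-3,0],
    [4.6,0,0,-2.5,0],
    [4.6,0,0,0,0],
  ],
)

```text
time_s: 28.0
tcp_pos: [0.5356, -0.0663, 0.239]
eef_rot: [-179.8, 0.0, -90.4]
contact_force: [0.6, 0.4, 0.1]
gripper_width: 0.0458
```

```bash
python3 s.py; python3 -c "
from h import *
rows([.517,-.182,.23],-98.4,4)"
```

```text
28.0 [ 0.5356 -0.0663  0.239 ] [-1.7978e+02  3.0000e-02 -9.0430e+01] F [0.64 0.35 0.09] M [0.043 0.118 0.007] [ 13.8   7.2 -15.5   0.  -67.1 -14.2]
[np.float64(2.89), np.float64(0.44), np.float64(0.22), np.float64(1.99)]
[np.float64(2.91), np.float64(0.34), np.float64(0.22), np.float64(1.99)]
[np.float64(2.92), np.float64(0.24), np.float64(0.22), np.float64(1.99)]
[np.float64(2.92), np.float64(0.14), np.float64(0.22), np.float64(1.99)]
```

Request:
servo_tool(
  steps=[
    [4.6,2.9,0.4,0,2],
    [4.6,2.9,0.3,0,2],
    [4.6,2.9,0.2,1,2],
    [4.6,2.9,0.1,2.8,2],
    [4.6,0,0,5,0],
    [4.6,0,0,4,0],
    [4.6,0,0,2,0],
    [4.6,0,0,0,0],
  ],
)

```text
time_s: 29.0
tcp_pos: [0.5157, -0.1817, 0.0867]
eef_rot: [179.7, -0.0, -98.5]
contact_force: [-0.0, 0.5, 0.3]
gripper_width: 0.0458
```

```bash
python3 s.py;python3 -c "
from h import *
rows([.517,-.182,.0415],-98.4,1)"
```

```text
29.0 [ 0.5157 -0.1817  0.0867] [ 1.7973e+02 -3.0000e-02 -9.8470e+01] F [-0.    0.54  0.31] M [ 0.034 -0.013 -0.013] [  1.1  16.4 -25.7  -0.  -48.1  -9.6]
[np.float64(0.01), np.float64(-0.13), np.float64(4.52), np.float64(-0.07)]
```

Request:
servo_tool(
  steps=[
    [4.6,0,-0.1,2.5,0],
    [4.6,0,0,1.9,0],
    [4.6,0,0,0,0],
    [1.2,0,0,0,0],
    [1.2,0,0,0,0],
    [1.2,0,0,0,0],
    [1.2,0,0,0,0],
    [1.2,0,0,0,0],
  ],
  squeeze=12,
)

```text
time_s: 30.0
tcp_pos: [0.5183, -0.1819, 0.0454]
eef_rot: [180.0, -0.0, -98.4]
contact_force: [-3.1, 2.2, 6.4]
gripper_width: 0.0162
```

```bash
python3 s.py
```

```text
30.0 [ 0.5183 -0.1819  0.0454] [180.    -0.   -98.43] F [-3.12  2.15  6.43] M [0.528 0.955 0.104] [  1.1  19.6 -28.    0.  -42.4  -9.5]
```

Request:
servo_tool(
  steps=[
    [1.2,0,0,-0.08,0],
    [1.2,0,0,0,0],
    [1.2,0,0,0,0],
  ],
)

```text
time_s: 30.38
tcp_pos: [0.5181, -0.1818, 0.0455]
eef_rot: [180.0, 0.0, -98.5]
contact_force: [-1.2, 0.4, -2.4]
gripper_width: 0.016
```

Request:
servo_tool(
  steps=[
    [1.2,0.1,0,0.03,0],
    [1.2,0.1,0,0,0],
    [1.2,0.1,0,0,0],
  ],
)

```text
time_s: 30.75
tcp_pos: [0.518, -0.1843, 0.0455]
eef_rot: [-180.0, 0.0, -98.5]
contact_force: [-1.4, 5.3, 0.7]
gripper_width: 0.0154
```

Request:
servo_tool(
  steps=[
    [1.2,0.1,0,0,0],
  ],
)

```text
time_s: 30.88
tcp_pos: [0.5179, -0.1852, 0.0455]
eef_rot: [-180.0, 0.0, -98.5]
contact_force: [-1.7, 6.0, 0.1]
gripper_width: 0.0158
```

Request:
servo_tool(
  steps=[
    [1.2,0.1,0,0,0],
  ],
)

```text
time_s: 31.0
tcp_pos: [0.5177, -0.1862, 0.0455]
eef_rot: [-180.0, 0.0, -98.5]
contact_force: [-1.3, 6.4, 1.5]
gripper_width: 0.0159
```

Request:
servo_tool(
  steps=[
    [1.2,0.1,0,0,0],
  ],
)

```text
time_s: 31.12
tcp_pos: [0.5176, -0.1872, 0.0455]
eef_rot: [-180.0, 0.0, -98.5]
contact_force: [-1.7, 6.5, 1.1]
gripper_width: 0.0159
```

Request:
servo_tool(
  steps=[
    [1.2,0.1,0,0,0],
  ],
)

```text
time_s: 31.25
tcp_pos: [0.5174, -0.1882, 0.0455]
eef_rot: [-180.0, 0.0, -98.5]
contact_force: [-1.2, 5.0, 1.2]
gripper_width: 0.0159
```

Request:
servo_tool(
  steps=[
    [1.2,-0.1,0,0,0],
    [1.2,-0.1,0,0,0],
    [1.2,-0.1,0,0,0],
  ],
)

```text
time_s: 31.62
tcp_pos: [0.5177, -0.1862, 0.0455]
eef_rot: [180.0, -0.0, -98.5]
contact_force: [-1.4, -3.9, -0.1]
gripper_width: 0.0159
```

Request:
servo_tool(
  steps=[
    [1.2,-0.1,0,0,0],
  ],
)

```text
time_s: 31.75
tcp_pos: [0.5179, -0.1851, 0.0455]
eef_rot: [180.0, -0.0, -98.5]
contact_force: [-1.1, -3.5, -1.3]
gripper_width: 0.0158
```

Request:
servo_tool(
  steps=[
    [1.2,-0.1,0,0,0],
  ],
)

```text
time_s: 31.88
tcp_pos: [0.5181, -0.1839, 0.0455]
eef_rot: [180.0, -0.0, -98.4]
contact_force: [-2.1, -4.9, -0.4]
gripper_width: 0.0157
```

Request:
servo_tool(
  steps=[
    [1.2,-0.1,0,0,0],
  ],
)

```text
time_s: 32.0
tcp_pos: [0.5182, -0.1829, 0.0455]
eef_rot: [180.0, -0.0, -98.4]
contact_force: [-1.1, -3.5, 0.1]
gripper_width: 0.0158
```

Request:
servo_tool(
  steps=[
    [1.2,-0.1,0,0,0],
  ],
)

```text
time_s: 32.12
tcp_pos: [0.5184, -0.1819, 0.0455]
eef_rot: [180.0, -0.0, -98.4]
contact_force: [-2.4, -4.4, 0.1]
gripper_width: 0.016
```

Request:
servo_tool(
  steps=[
    [1.2,0.1,0.03,0,0],
    [1.2,0.1,0,0,0],
    [1.2,0.1,0,0,0],
    [1.2,0.1,0,0,0],
  ],
)

```text
time_s: 32.62
tcp_pos: [0.5179, -0.1848, 0.0455]
eef_rot: [-180.0, 0.1, -98.4]
contact_force: [-1.0, 4.7, 0.4]
gripper_width: 0.0157
```

Request:
servo_tool(
  steps=[
    [1.2,0.1,0,0,0],
  ],
)

```text
time_s: 32.75
tcp_pos: [0.5177, -0.1858, 0.0455]
eef_rot: [-180.0, 0.1, -98.4]
contact_force: [-1.7, 5.3, 0.2]
gripper_width: 0.0159
```

Request:
servo_tool(
  steps=[
    [1.2,0.1,0,0,0],
  ],
)

```text
time_s: 32.88
tcp_pos: [0.5176, -0.1868, 0.0455]
eef_rot: [-180.0, 0.1, -98.4]
contact_force: [-0.9, 5.1, 0.6]
gripper_width: 0.0161
```

Request:
servo_tool(
  steps=[
    [1.2,0.1,0,0,0],
  ],
)

```text
time_s: 33.0
tcp_pos: [0.5174, -0.1878, 0.0455]
eef_rot: [-180.0, 0.1, -98.4]
contact_force: [-1.0, 4.9, 0.0]
gripper_width: 0.0162
```

Request:
servo_tool(
  steps=[
    [1.2,0.1,0,0,0],
  ],
)

```text
time_s: 33.12
tcp_pos: [0.5173, -0.1888, 0.0455]
eef_rot: [-180.0, 0.1, -98.4]
contact_force: [-1.2, 5.6, -0.1]
gripper_width: 0.0159
```

Request:
servo_tool(
  steps=[
    [1.2,-0.1,0,0,0],
    [1.2,-0.1,0,0,0],
    [1.2,-0.1,0,0,0],
    [1.2,-0.1,0,0,0],
  ],
)

```text
time_s: 33.62
tcp_pos: [0.5175, -0.1859, 0.0455]
eef_rot: [-180.0, -0.0, -98.5]
contact_force: [-0.9, -4.2, -1.5]
gripper_width: 0.016
```

Request:
servo_tool(
  steps=[
    [1.2,-0.1,0,0,0],
  ],
)

```text
time_s: 33.75
tcp_pos: [0.5177, -0.1849, 0.0455]
eef_rot: [-180.0, -0.0, -98.5]
contact_force: [-0.5, -3.4, -1.8]
gripper_width: 0.0161
```

Request:
servo_tool(
  steps=[
    [1.2,-0.1,0,0,0],
  ],
)

```text
time_s: 33.88
tcp_pos: [0.5178, -0.1838, 0.0455]
eef_rot: [180.0, -0.0, -98.4]
contact_force: [-0.7, -3.6, 0.0]
gripper_width: 0.0156
```

Request:
servo_tool(
  steps=[
    [1.2,-0.1,0,0,0],
  ],
)

```text
time_s: 34.0
tcp_pos: [0.518, -0.1828, 0.0455]
eef_rot: [180.0, -0.0, -98.4]
contact_force: [-0.6, -3.2, -1.2]
gripper_width: 0.0155
```

Request:
servo_tool(
  steps=[
    [1.2,-0.1,0,0,0],
  ],
)

```text
time_s: 34.12
tcp_pos: [0.5181, -0.1818, 0.0455]
eef_rot: [180.0, 0.0, -98.4]
contact_force: [-0.1, -4.4, -0.6]
gripper_width: 0.0158
```

Request:
servo_tool(
  steps=[
    [4.6,0,0,0,0],
    [4.6,0,0,0,0],
    [4.6,0,0,0,0],
    [4.6,0,0,-3,0],
    [4.6,0,0,-5,0],
    [4.6,0,0,-5,0],
    [4.6,0,0,-5,0],
    [4.6,0,0,-2,0],
  ],
)

```text
time_s: 35.12
tcp_pos: [0.5193, -0.182, 0.2491]
eef_rot: [-179.7, 0.0, -98.4]
contact_force: [-0.1, -0.3, -0.5]
gripper_width: 0.0462
```

Request:
servo_tool(
  steps=[
    [4.6,4,0,-1,0],
    [4.6,4,0,0,0],
    [4.6,4,0,0,0],
    [4.6,0,0,0,0],
    [4.6,0,0,0,0],
  ],
)

```text
time_s: 35.75
tcp_pos: [0.5003, -0.3005, 0.2553]
eef_rot: [180.0, 0.0, -98.5]
contact_force: [0.2, 0.7, 0.5]
gripper_width: 0.0461
```

```bash
python3 s.py; python3 - <<'E'
from h import *
a=r.capture("scene")[120:270,220:370];b=r.capture("top")[150:270,280:420]
cv2.imwrite("pics/f1.png",cv2.resize(a[:,:,::-1],None,fx=4,fy=4,interpolation=cv2.INTER_CUBIC))
cv2.imwrite("pics/f2.png",cv2.resize(b[:,:,::-1],None,fx=5,fy=5,interpolation=cv2.INTER_CUBIC))
print(proj(cam("scene"),(.534,-.067,.079+.1295)),proj(cam("top"),(.534,-.067,.079+.1295)))
E
```

```text
35.75 [ 0.5003 -0.3005  0.2553] [ 1.7999e+02  2.0000e-02 -9.8490e+01] F [0.16 0.67 0.47] M [0.017 0.04  0.001] [-11.8  11.   -8.7  -0.  -70.4   3.3]
[301.53029382 163.57742374] [342.71503121 196.70155356]
```

View pics/f1.png

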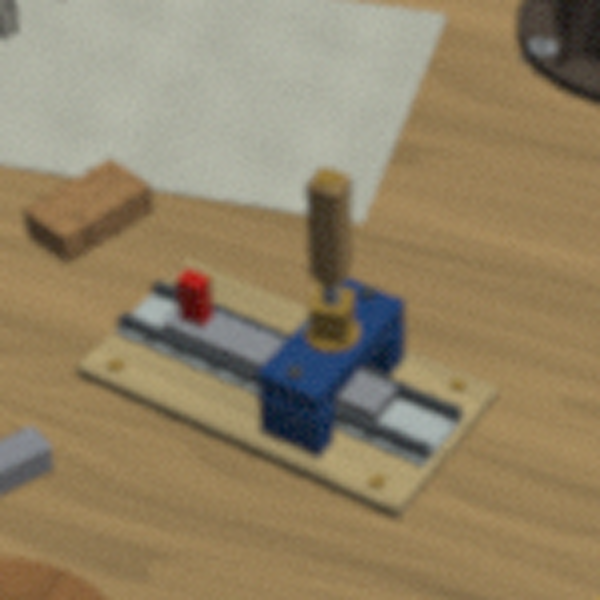

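View pics/f2.png

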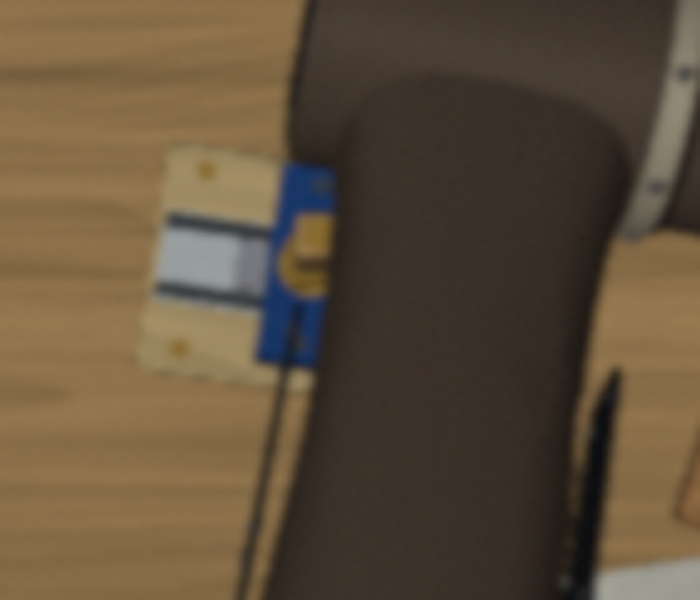

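```bash
python3 -c "
from plant import r
print(r.close_job())"
```

```text
the job is handed in; nothing more can be done
None
```

I fitted the middle-sized pale driver fully into the brass stop screw and turned the screw to a light drag. The job was handed in at about 36 s of the 72 s allowed; it reports no verdict.

- **Fit:** the driver reached the socket floor at the expected depth, with about 10 N of seating force. In the last scene picture the handle top is within about 1 px of where a fully seated, upright driver should show.
- **Turning:** I turned the driver about 57° clockwise, tested the block by its tab, then turned it 18° more. The screw's white mark was not read again, so the final screw angle is taken from the tool, not seen.
- **Drag:** after the first turn the drag near zero hand force was about 2.2 N, or roughly 1.3 N on the foot. The last slides gave about 5.1 N one way and 3.8 N the other, 4.45 N on average, a little above the 4 N asked.
- **Foot pressure:** I estimate about 4.4 to 5 N, inside the 2.5 to 7 N band. A friction error of 10% would widen that to roughly 4 to 5.6 N.
- **What did not agree:** the two directions differed by about 1.3 N, from sensor noise and small side and vertical forces of the hand. My first drag readings were off because the hand pressed on the block or lifted it; I discounted those.
- **End state:** the block lay under the foot with the hand clear, and nothing pictured near the jig had moved. I did not check the far bystanders again at the end.

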